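# Strip the sample cells on the lifter

### The arm

A 6-joint arm with a two-finger parallel gripper is mounted at the origin on a cart in front of the work surface, level with it; the furniture and walls round the work are solid. World frame = base frame: x ahead of the robot, y to its left, z up, the work surface at z = 0. Lengths are in m, angles in rad, forces in N, time in s.
With the tool pointing down it reaches from about 0.35 to 0.85 m from the base axis. Payload 8.1 kg.
Tool frame: the origin (TCP) lies at the very end of the fingers, on their centre line; the grasp point (between the pads) lies 19 mm behind it; x points along the fingers, z is the direction in which the jaws open and shut, and the axes are right-handed (so a half turn about x gives the same grasp; the last joint's range is limited). The gripper opens to 93 mm and grips with 3 to 60 N. Pads are 15 mm wide; open, the fingers measure 128 mm over their backs; the gripper's body (75 mm by 188 mm) begins 65 mm behind the grasp point.
Start: joints at [-1.297, 0.13, 1.488, -0, 1.523, -0.085], TCP at [0.211, -0.562, 0.219] pointing down, gripper open.
Joint ranges: [-2.96, 2.96], [-0.89, 2.26], [0.02, 2.5], [-1.34, 4.48], [0, 2.73], [-2.66, 2.66]. Speed limits (rad/s): [2.39, 2.39, 2.79, 3.14, 3.14, 3.14].

### API

Orientations are given as a rotation vector (axis times angle).
In Python, from workcell import manip gives the robot as it stands.
- The arm moves only by the shell command python3 -m inch 'ROWS' [FORCE]. ROWS is a JSON object of lists of equal length, an entry for each row: "fingers": the opening, from 0 (shut) to 1 (fully open); "slide": the shift along the tool's x, y, z in cm, a list of three; "turn": the turn, a rotation vector about the tool's x, y, z in rad, a list of three. In form: {"fingers": [fingers, ...], "slide": [[dx, dy, dz], ...], "turn": [[wx, wy, wz], ...]}. A call has 1 to 12 rows; each row shifts and turns the pose as measured when the row begins, along the tool's axes as they then stand; what a row does not reach is not made up. A row lasts 1/12 s, in which the tool goes at most 41.7 mm and 7.16 degrees, less where a joint would pass 70% of its speed; a pose out of reach is approached as far as the arm can. A call is refused whole if a number of a shift passes 4.17 or a number of a turn 0.125, either way. A call with a gripper value outside its range is refused whole. The fingers move at their own pace and stop on an object; FORCE is the grip in N (left out, the last holds). Time passes only in rows, so rows that do not move let the fingers close. It gives the time, the measured TCP pose, the force and the opening at its end, in the units of the state.
- manip.sense(): the state, without advancing time (a new reading comes with each control period).
- manip.capture(name): name is "side" or "top" or "wrist"; returns a dict with "color" (420x560x3 uint8, blue, green, red), "z_map" (420x560 float32, m along the optical axis (not along the pixel's ray), 0 where there is no reading), "intrinsics" (3x3 intrinsics, pixels), "origin" and "attitude" of the camera in the world. Camera axes: x right, y down, z forward; pixel columns grow to the right and rows downward; lengths in m; the calibration is good to about 2 mm. A picture is of the moment at which its call begins.
- manip.sign_off(): hands the job in, once; it reports no verdict.
The state is a dict: "t": time; "joint_positions": joint angles; "qd": joint speeds; "joint_torque": joint torques, N m; "eef_pos": TCP position; "tool_rot": TCP orientation; "wrist_force": force on the tool from outside, world axes, zero at the start; "torque": the same for the moment, N m; "width": opening from 0.0 (shut) to 1.0 (fully open).
Only numpy, scipy, OpenCV 4.12 (cv2) and the standard library are available. Lean on these libraries where they do the work, as an engineer would, in place of code of your own. Each camera call takes 0.05 s, during which the arm holds its last target. There are 200 camera calls.

### The job

Strip all the sample cells for cleaning: set each of the three hexagonal cells (one may be empty already) upright, with its loose blue base still in it, on a seat of its own on the grey lifter, and when all three are seated turn the black knob clockwise to the red mark, so that the plungers push the bases up through the rings. Grasp each base from above and put it into a pocket of its own in the yellow tray, shifting it about until it lies fully home and flat; then turn the knob back to the green mark, and leave the three empty rings seated on the lifter. Do not knock over or shove the dropper bottle, round reference tile and white timer.

Things in the scene. Friction and masses are not known exactly. Their poses are not given: they have to be found in the camera images.
- lifter: grey lifter, a box 96 x 302 x 40 mm fixed to the desk; origin centre of underside, long side along its y, x away from the robot at yaw 0. Its flat deck is 40 mm above the desk and carries three round seats and, at the +y end, a black knob. A fixed white analyser 0.2 m tall stands behind it (x from 0.59, y 0 to 0.4): carry things round its front
- seat_0 (a point): centre of the -y end seat of the lifter, on its deck surface; axes as the lifter's. Each seat is a low dark round lip, 67 mm inside diameter, 73 mm outside, 5 mm high, on the flat deck; a steel plunger of 22 mm diameter comes up through its middle. The three seats are 74 mm apart along the lifter's y
- seat_1 (a point): centre of the middle seat, as seat_0
- seat_2 (a point): centre of the third seat, next to the knob, as seat_0
- knob_top (a point): top centre of the black lift knob on the lifter's deck, 72 mm from seat_2 along the lifter's +y. The knob has a bar grip 46 mm long, 12 mm wide, 20 mm tall, whose top is this point (29.5 mm above the deck); the bar stands on a 48 mm disc 9 mm high. The point's axes are the lifter's and do not turn with the knob
- lift_knob (a joint): angle of the lift knob in rad, growing clockwise seen from above; 0 = white pointer end of the bar on the green mark (towards the lifter's -x, the bar along the lifter's x), 1.40 = pointer on the red mark. Stops -0.35, 1.75; 0.1 N m; stays where left. Plungers rise 13.57 mm per rad, tops 1 mm below the deck at 0 and 18 mm above at red: bases then stand 14 mm above their ledges
- tray: loose yellow tray 136 x 140 x 11 mm, 0.9 kg, with three hexagonal pockets in a triangle; origin centre of underside, x and y along its sides
- pocket_0 (a point): centre of the floor of the single pocket at the tray's +x side: a hexagonal pocket 42.8 mm across flats and 6 mm deep, two of its flats facing the tray's x axis (normals at 0, 60, 120 degrees); rim 6 mm above this point, floor 5 mm above the desk; pockets are 70 mm apart; axes as the tray's
- pocket_1 (a point): centre of the floor of the pocket at -x, +y: a hexagonal pocket 42.8 mm across flats and 6 mm deep, two of its flats facing the tray's x axis (normals at 0, 60, 120 degrees); rim 6 mm above this point, floor 5 mm above the desk; pockets are 70 mm apart; axes as the tray's
- pocket_2 (a point): centre of the floor of the pocket at -x, -y: a hexagonal pocket 42.8 mm across flats and 6 mm deep, two of its flats facing the tray's x axis (normals at 0, 60, 120 degrees); rim 6 mm above this point, floor 5 mm above the desk; pockets are 70 mm apart; axes as the tray's
- ring_0: aluminium hexagonal ring of a sample cell, 54 mm across flats outside (about 61 mm over corners), 42 mm inside, 22 mm tall, 90 g, with an inward ledge 4 mm thick at the bottom that leaves a 30 mm opening; origin centre of underside; flats have their normals along its x axis and at 60 degree steps
- base_0: loose blue hexagonal base of cell 0, 40 mm across flats, 16 mm thick, 50 g, white spot on top; origin centre of underside; flats have normals along its x axis and at 60 degree steps. Lies at the start on the ledge of ring_0, its top 2 mm below the ring's rim, 1 mm play all round. May be absent: that cell is already empty
- ring_1: aluminium hexagonal ring of a sample cell, 54 mm across flats outside (about 61 mm over corners), 42 mm inside, 22 mm tall, 90 g, with an inward ledge 4 mm thick at the bottom that leaves a 30 mm opening; origin centre of underside; flats have their normals along its x axis and at 60 degree steps
- base_1: loose blue hexagonal base of cell 1, 40 mm across flats, 16 mm thick, 50 g, white spot on top; origin centre of underside; flats have normals along its x axis and at 60 degree steps. Lies at the start on the ledge of ring_1, its top 2 mm below the ring's rim, 1 mm play all round. May be absent: that cell is already empty
- ring_2: aluminium hexagonal ring of a sample cell, 54 mm across flats outside (about 61 mm over corners), 42 mm inside, 22 mm tall, 90 g, with an inward ledge 4 mm thick at the bottom that leaves a 30 mm opening; origin centre of underside; flats have their normals along its x axis and at 60 degree steps
- base_2: loose blue hexagonal base of cell 2, 40 mm across flats, 16 mm thick, 50 g, white spot on top; origin centre of underside; flats have normals along its x axis and at 60 degree steps. Lies at the start on the ledge of ring_2, its top 2 mm below the ring's rim, 1 mm play all round. May be absent: that cell is already empty
- dropper_bottle: bystander: brown dropper bottle 34 mm wide, 92 mm tall; origin under its centre
- reference_tile: bystander: white round tile in a black holder, 60 mm across, 12 mm high; origin under its centre
- timer: bystander: white square kitchen timer, 66 x 66 x 18 mm; origin under its centre

How it is judged:
By the outcome, as a careful person would: the job done as asked, in the order asked, and still so for the second after the job is handed in, with the robot touching nothing.
Of base_0, base_1, base_2 only 2 to 3 are there at a start; the rules pass over those that are not, and their reading is None.
At some moment in a run one of ring_0, ring_1, ring_2 may be knocked a few centimetres aside while the robot is not near it.
Once in a run the grip may slacken for a moment while it holds something.
It also fails if it takes over 210 s, if anything falls off the work surface, if the arm or the gripper's body presses on something with over 40 N, if the wrist force passes 120 N, or if a joint passes its speed limit or range.

## Working session

There is one attempt and no reset: what is moved stays moved. The work goes in short steps, Python scripts to look and compute and a shell command to move; the robot and the scene stay as the last step left them, time stands still between calls to the robot, and variables do not carry over. Pictures are saved under pics/ and viewed, about 12 in all and at most 16, crops included, and the job is handed in when it is done.

```bash
ls; mkdir -p pics; cat > h.py <<'E'
import numpy as np, cv2, json
from workcell import manip
from scipy.spatial.transform import Rotation as R
def cap(n, fn=None, crop=None, scale=1):
    c=manip.capture(n)
    if fn:
        im=c["color"]
        if crop: x0,y0,x1,y1=crop; im=im[y0:y1,x0:x1]
        cv2.imwrite("pics/"+fn,cv2.resize(im,None,fx=scale,fy=scale,interpolation=cv2.INTER_CUBIC))
    return c
def att(c):
    a=np.array(c["attitude"],float)
    return a if a.shape==(3,3) else R.from_rotvec(a).as_matrix() if a.size==3 else R.from_quat(a).as_matrix()
def pix(c,u,v,z=None):
    """world point of pixel: by depth, or by plane height z"""
    K=np.array(c["intrinsics"]); d=att(c)@np.linalg.solve(K,[u,v,1.]); o=np.array(c["origin"])
    if z is None: return o+d*float(np.median(c["z_map"][int(v)-1:int(v)+2,int(u)-1:int(u)+2]))
    return o+d*(z-o[2])/d[2]
def proj(c,p):
    K=np.array(c["intrinsics"]); q=K@(att(c).T@(np.array(p)-np.array(c["origin"]))); return q[:2]/q[2]
def cloud(c):
    K=np.array(c["intrinsics"]); h,w=c["z_map"].shape; u,v=np.meshgrid(np.arange(w),np.arange(h))
    d=np.stack([u,v,np.ones_like(u)],-1)@np.linalg.inv(K).T@att(c).T
    return np.array(c["origin"])+d*c["z_map"][...,None]
E
python3 - <<'E'
from h import *
for n in("side","top","wrist"):
    c=cap(n,n+"0.png",scale=1.42 if n!="wrist" else 1); print(n,c["origin"],np.round(c["attitude"],3).tolist(),np.array(c["intrinsics"]).tolist())
print(manip.sense())
E
```

```text
pics
side [0.00425803 1.20935732 0.90496297] [-0.679, 2.503, -1.291] [[500.19301572483624, 0.0, 275.48510872890637], [0.0, 500.19301572483624, 213.5056897732831], [0.0, 0.0, 1.0]]
top [0.55293235 0.22362526 1.0563677 ] [-2.165, 2.219, -0.007] [[401.4450425436774, 0.0, 278.33119257778304], [0.0, 401.4450425436774, 212.2982344857491], [0.0, 0.0, 1.0]]
wrist [ 0.27453514 -0.53848856  0.38319761] [2.408, -1.667, -0.212] [[330.77742486768875, 0.0, 281.225671974577], [0.0, 330.77742486768875, 208.4973530270549], [0.0, 0.0, 1.0]]
{'t': 0.15, 'joint_positions': array([-1.29739606e+00,  1.30996583e-01,  1.48903071e+00, -1.52573408e-05,
        1.52299536e+00, -8.54454570e-02]), 'qd': array([ 0.00038815,  0.00019571, -0.00235212, -0.0006067 ,  0.00045101,
       -0.00116786]), 'joint_torque': array([ 1.47115825e-03, -5.60474932e+01, -4.92335737e+01,  7.68747926e-02,
        3.05534236e-02, -1.29728874e-04]), 'eef_pos': array([ 0.21058714, -0.56136087,  0.21782224]), 'tool_rot': array([ 0.94182125,  1.35900353, -0.94033408]), 'wrist_force': array([ 0.65320404,  0.8730412 , -0.10948223]), 'torque': array([-0.07633504, -0.04767917,  0.01628052]), 'width': 1.0014704122955858}
```

View pics/top0.png

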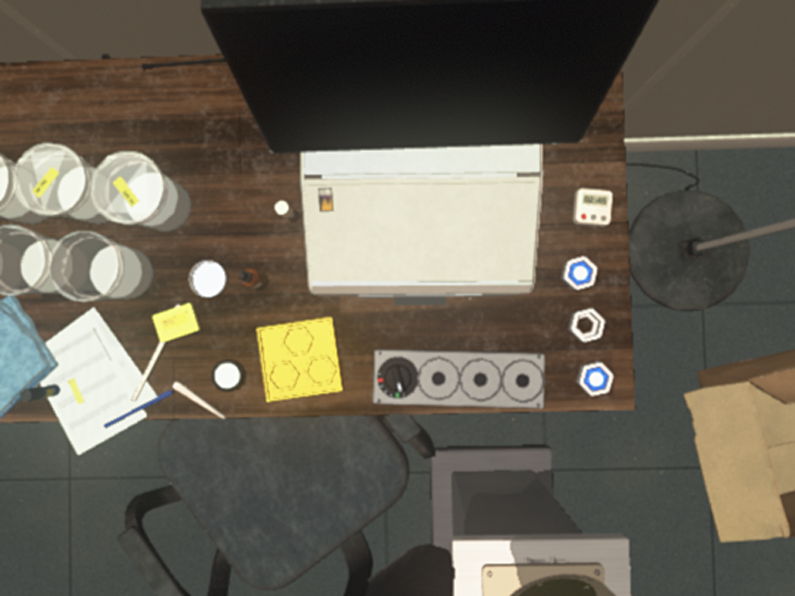

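View pics/side0.png

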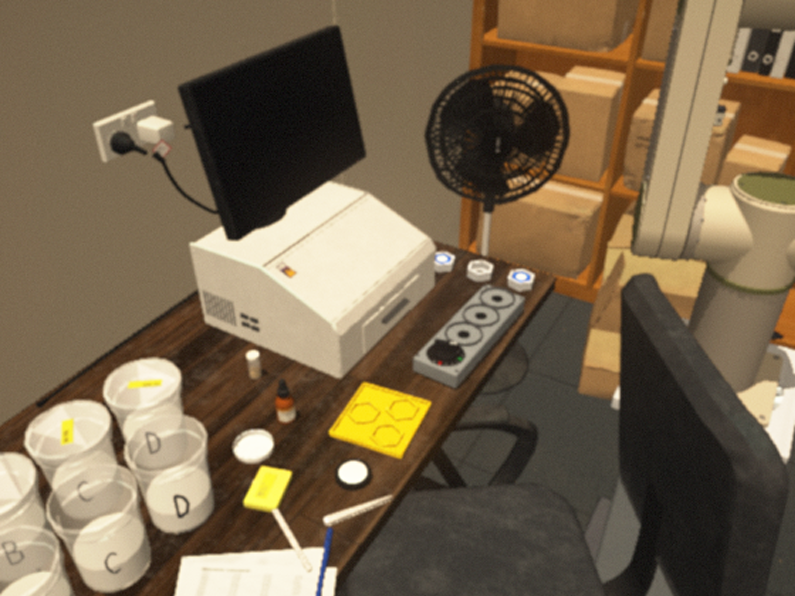

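The top view shows the three cells at right, at about (580,273), (588,325) and (596,380). The middle one is dark inside, so it is empty. Seats are at (438/480/522,379), the knob is at (397,378) with its pointer at green, and the tray is at (299,360). I'll take positions from depth and outlines next.

```bash
cat >> h.py <<'E'
def hexyaw(pts):
    """yaw (deg mod 60) of flats normals and centre from boundary points (Nx2)"""
    h=cv2.convexHull(np.float32(pts*1000))[:,0]; m=cv2.moments(h); c=np.array([m["m10"],m["m01"]])/m["m00"]
    best=min((max(((h-c)@[np.cos(a+k*np.pi/3),np.sin(a+k*np.pi/3)]).max()-27 for k in range(6)),np.degrees(a)) for a in np.radians(np.arange(0,60,1)))
    return c/1000,best[1]
def down():
    s=manip.sense(); M=R.from_rotvec(s["tool_rot"]).as_matrix(); return s,M
E
python3 - <<'E'
from h import *
c=manip.capture("top"); P=cloud(c); hsv=cv2.cvtColor(c["color"],cv2.COLOR_BGR2HSV)
# rings: height band on right side of desk
m=((P[...,2]>0.008)&(P[...,2]<0.04)&(P[...,1]<-0.07)&(P[...,1]>-0.24)&(P[...,0]>0.34)&(P[...,0]<0.75)).astype(np.uint8)
n,l,st,ce=cv2.connectedComponentsWithStats(m)
for i in range(1,n):
    if st[i,4]<40: continue
    q=P[l==i]; z=np.median(np.sort(q[:,2])[-40:]); print(st[i],ce[i].round(1),"depth",q.mean(0).round(4),"zt",z.round(4), "hex",hexyaw(q[:,:2]), "plane",pix(c,*ce[i],z=.022).round(4))
ym=cv2.inRange(hsv,(22,140,120),(34,255,255)); n,l,st,ce=cv2.connectedComponentsWithStats(ym)
for i in range(1,n):
    if st[i,4]>800:
        cn=max(cv2.findContours((l==i).astype(np.uint8),0,1)[0],key=cv2.contourArea); r=cv2.minAreaRect(cn); b=cv2.boxPoints(r)
        w=np.array([pix(c,*x,z=.011)[:2] for x in b]); print("tray",w.round(4).tolist(),w.mean(0),np.median(P[l==i][:,2]),np.degrees(np.arctan2(*(w[1]-w[0])[::-1])), np.linalg.norm(w[1]-w[0]),np.linalg.norm(w[2]-w[1]))
m=((P[...,2]>0.03)&(P[...,2]<0.05)&(P[...,1]<0.28)&(P[...,1]>-0.1)&(P[...,0]>0.3)&(P[...,0]<0.5)).astype(np.uint8)
cn=max(cv2.findContours(m,0,1)[0],key=cv2.contourArea); b=cv2.boxPoints(cv2.minAreaRect(cn)); w=np.array([pix(c,*x,z=.04)[:2] for x in b])
print("lifter",w.round(4).tolist(),w.mean(0).round(4),np.median(P[m>0][:,2]))
for u,v in((438,379),(480,379),(522,380),(397,378)): print(pix(c,u/1.42,v/1.42,z=.04).round(4))
x0,y0,x1,y1=170,210,460,300; cv2.imwrite("pics/topcrop.png",cv2.resize(c["color"][y0:y1,x0:x1],None,fx=2.75,fy=2.75,interpolation=2))
s,M=down(); print(M.round(3))
E
```

```text
[404 146  27  13 312] [417.2 151.8] depth [ 0.7343 -0.1115  0.0183] zt 0.0219 hex (array([ 0.73484547, -0.11280747]), np.float64(29.999999999999996)) plane [ 0.7337 -0.1103  0.022 ]
[403 181  18  23 314] [410.4 192.2] depth [ 0.6302 -0.0892  0.0221] zt 0.0254 hex (array([ 0.63046807, -0.08903816]), np.float64(2.0)) plane [ 0.6302 -0.0892  0.022 ]
[403 218  23  23 203] [414.7 229. ] depth [ 0.5358 -0.0974  0.0207] zt 0.0255 hex (array([ 0.53642973, -0.09476715]), np.float64(16.0)) plane [ 0.5358 -0.097   0.022 ]
[407 255  25  24 436] [418.8 266.5] depth [ 0.4402 -0.1039  0.0216] zt 0.0259 hex (array([ 0.43993007, -0.10513708]), np.float64(11.0)) plane [ 0.4402 -0.1038  0.022 ]
tray [[0.5479, 0.5107], [0.5647, 0.3675], [0.4256, 0.3505], [0.4085, 0.4929]] [0.48667354 0.43041507] 0.007053623251640939 -83.29862001042528 0.14412934483921738 0.14010381978722128
lifter [[0.4062, 0.2827], [0.5028, 0.2778], [0.4882, -0.0122], [0.3924, -0.0064]] [0.4474 0.1355] 0.04186137924319988
[0.4472 0.1772 0.04  ]
[0.4456 0.103  0.04  ]
[0.4422 0.0291 0.04  ]
[0.4505 0.2498 0.04  ]
[[-0.     0.936  0.351]
 [ 0.001  0.351 -0.936]
 [-1.     0.    -0.001]]
```

The seats, rings (0.630/0.536/0.440, about -0.1), tray (yaw about +6.7°) and lifter (yaw about -2.5°) all sit at plausible heights. Next I'll write a row planner to advise the moves, then drive above the rings.

```bash
cat > plan.py <<'E'
import sys; from h import *
# plan.py x y z jawyaw_deg : prints state and one-step motion (tool frame) needed + split rows
def plan(p,yaw,n=None,pr=True):
    s=manip.sense(); M=R.from_rotvec(s["tool_rot"]).as_matrix(); pos=np.array(s["eef_pos"])
    a=np.radians(yaw); z=np.array([np.cos(a),np.sin(a),0]); 
    if z@M[:,2]<0 and False: z=-z
    x=np.array([0,0,-1.]); T=np.stack([x,np.cross(z,x),z],1)
    rv=R.from_matrix(M.T@T).as_rotvec(); d=np.array(p)-pos
    n=n or int(np.ceil(max(np.linalg.norm(d)/.038,np.linalg.norm(rv)/.11,1)))
    print("t%.1f pos"%s["t"],pos.round(4),"jaw%.1f"%np.degrees(np.arctan2(M[1,2],M[0,2])),"w%.3f"%s["width"],"F",np.round(s["wrist_force"],1),"| world d mm",(d*1000).round(1),"n",n)
    for i in range(n):
        Mi=M@R.from_rotvec(rv*(i)/n).as_matrix(); print((Mi.T@d/n*100).round(2).tolist(),(rv/n).round(3).tolist())
if __name__=="__main__":
    a=list(map(float,sys.argv[1:])); plan(a[:3],a[3],int(a[4]) if len(a)>4 else None)
E
python3 plan.py 0.50 -0.13 0.22 0 13
```

```text
t0.2 pos [ 0.2106 -0.5615  0.218 ] jaw-69.4 w1.001 F [ 0.5 -0.4  0.2] | world d mm [289.4 431.5   2. ] n 13
[-0.01, 3.25, -2.33] [-0.093, -0.0, -0.0]
[-0.01, 3.45, -2.01] [-0.093, -0.0, -0.0]
[-0.01, 3.62, -1.68] [-0.093, -0.0, -0.0]
[-0.01, 3.77, -1.34] [-0.093, -0.0, -0.0]
[-0.01, 3.87, -0.98] [-0.093, -0.0, -0.0]
[-0.01, 3.95, -0.62] [-0.093, -0.0, -0.0]
[-0.01, 3.99, -0.25] [-0.093, -0.0, -0.0]
[-0.01, 3.99, 0.13] [-0.093, -0.0, -0.0]
[-0.01, 3.97, 0.5] [-0.093, -0.0, -0.0]
[-0.02, 3.9, 0.86] [-0.093, -0.0, -0.0]
[-0.02, 3.8, 1.22] [-0.093, -0.0, -0.0]
[-0.02, 3.67, 1.57] [-0.093, -0.0, -0.0]
[-0.02, 3.51, 1.91] [-0.093, -0.0, -0.0]
```

View pics/topcrop.png

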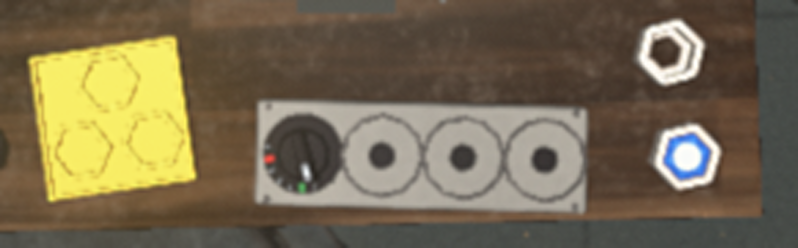

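The crop shows the tray's single pocket at (110,82) on its +x side. The knob pointer is near green at (303,187), red is at (268,158), and seats are at (381/463/545,157). The middle cell at (668,52) is empty.

```bash
python3 -m inch '{"fingers":[1,1,1,1,1,1,1,1,1,1,1,1],"slide":[[0,3.3,-2.3],[0,3.5,-2.0],[0,3.6,-1.7],[0,3.8,-1.3],[0,3.9,-1.0],[0,4.0,-0.6],[0,4.0,-0.2],[0,4.0,0.1],[0,4.0,0.5],[0,3.9,0.9],[0,3.8,1.2],[0,3.7,1.6]],"turn":[[-0.1,0,0],[-0.1,0,0],[-0.1,0,0],[-0.1,0,0],[-0.1,0,0],[-0.1,0,0],[-0.1,0,0],[-0.1,0,0],[-0.1,0,0],[-0.1,0,0],[-0.1,0,0],[-0.1,0,0]]}' 15; python3 plan.py 0.50 -0.13 0.22 0
```

```text
t: 1.2
eef_pos: [0.4602, -0.1377, 0.2146]
tool_rot: [-0.02, 1.573, 0.024]
wrist_force: [0.2, -1.2, 0.0]
width: 1.0
t1.2 pos [ 0.4602 -0.1377  0.2146] jaw1.6 w1.000 F [ 0.2 -1.2  0. ] | world d mm [39.8  7.7  5.4] n 2
[-0.28, 0.33, 2.0] [0.014, -0.001, -0.001]
[-0.27, 0.36, 2.0] [0.014, -0.001, -0.001]
```

```bash
python3 -m inch '{"fingers":[1,1,1],"slide":[[-0.2,0.3,2],[-0.2,0.3,1.5],[0,0,0]],"turn":[[0,0,0],[0,0,0],[0,0,0]]}'; python3 - <<'E'
from h import *
c=cap("wrist","w1.png",scale=1.4); P=cloud(c)
print(c["origin"],att(c).round(2).tolist())
m=((P[...,2]>0.010)&(P[...,2]<0.035)&(P[...,1]<-0.05)&(P[...,1]>-0.2)&(P[...,0]>0.34)&(P[...,0]<0.7)).astype(np.uint8)
n,l,st,ce=cv2.connectedComponentsWithStats(m)
for i in range(1,n):
    if st[i,4]<100: continue
    q=P[l==i]; zt=np.percentile(q[:,2],90); top=q[q[:,2]>zt-.006]; print(st[i],zt.round(4),hexyaw(top[:,:2]))
E
```

```text
t: 1.45
eef_pos: [0.4984, -0.1211, 0.2185]
tool_rot: [-0.032, 1.571, 0.04]
wrist_force: [-0.3, 0.1, -0.6]
width: 1.002
[ 0.49532964 -0.05461125  0.38433757] [[1.0, 0.05, 0.01], [0.05, -0.97, -0.24], [-0.0, 0.24, -0.97]]
[ 376  131   55   55 2229] 0.0218 (array([ 0.63119866, -0.08343246]), np.float64(16.0))
[292 136  53  55 942] 0.0223 (array([ 0.53716193, -0.09331256]), np.float64(14.0))
[ 204  142   53   55 2087] 0.0219 (array([ 0.4406708 , -0.10480205]), np.float64(11.0))
```

View pics/w1.png

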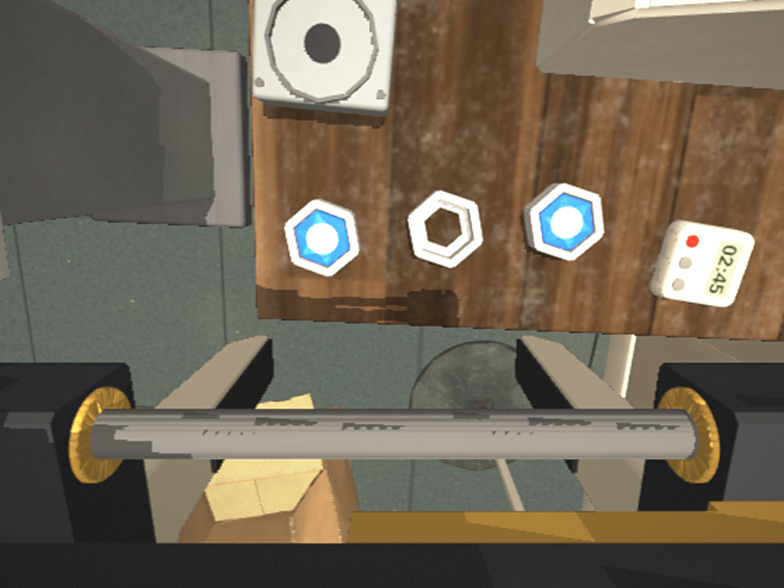

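The wrist view has +x to the right and +y up. Full cells are at (322,237) and (565,221), the empty ring is at (446,229), and seat 0 is at (322,43). I'll refine the ring yaws with a width fit, and get the seat's position from this view.

```bash
cat >> h.py <<'E'
def hexfit(pts,af=.054):
    h=cv2.convexHull(np.float32(pts*1000))[:,0].astype(float); A=np.radians(np.arange(0,60,.5))
    f=lambda a:sum(np.ptp(h@[np.cos(a+k*np.pi/3),np.sin(a+k*np.pi/3)]) for k in range(3))/3
    v=[f(a) for a in A]; i=int(np.argmin(v)); a=A[i]
    U=np.array([[np.cos(a+k*np.pi/3),np.sin(a+k*np.pi/3)] for k in range(3)]); mid=[((h@u).max()+(h@u).min())/2 for u in U]
    return (np.linalg.lstsq(U,mid,rcond=None)[0]/1000).round(4), round(np.degrees(a),1), round(v[i],1), round(max(v),1)
def whitehex(c,xy,z,r=.042,thr=None):
    """hexagon fit on image: bright/blue blob near xy, back-projected on plane z"""
    hsv=cv2.cvtColor(c["color"],cv2.COLOR_BGR2HSV); h,w=hsv.shape[:2]
    K=np.array(c["intrinsics"]); u,v=np.meshgrid(np.arange(w),np.arange(h)); d=np.stack([u,v,np.ones_like(u)],-1)@np.linalg.inv(K).T@att(c).T
    o=np.array(c["origin"]); Q=o+d*((z-o[2])/d[...,2])[...,None]
    m=(hsv[...,2]>(thr or 150))&(np.hypot(Q[...,0]-xy[0],Q[...,1]-xy[1])<r)&(cloud(c)[...,2]>z-.009)&(cloud(c)[...,2]<z+.008)
    n,l,st,ce=cv2.connectedComponentsWithStats(m.astype(np.uint8)); i=1+np.argmax(st[1:,4])
    return hexfit(Q[l==i][:,:2]),int(st[i,4])
E
python3 - <<'E'
from h import *
c=manip.capture("wrist")
for xy in((.44,-.105),(.537,-.094),(.631,-.085)): print(whitehex(c,xy,.022))
print(pix(c,322/1.4,43/1.4,.04),pix(c,322/1.4,43/1.4), proj(c,manip.sense()["eef_pos"]))
t=manip.capture("top")
for xy in((.44,-.105),(.537,-.094),(.631,-.085)): print("top",whitehex(t,xy,.022))
E
python3 plan.py 0.4405 -0.105 0.10 11
```

```text
((array([ 0.4411, -0.1044]), np.float64(12.0), np.float64(54.2), np.float64(60.3)), 2064)
((array([ 0.5368, -0.0931]), np.float64(14.0), np.float64(53.9), np.float64(59.9)), 913)
((array([ 0.6302, -0.083 ]), np.float64(15.0), np.float64(54.5), np.float64(60.9)), 2156)
[0.44129951 0.02943913 0.04      ] [0.44131272 0.0294181  0.04008551] [279.80664267 254.99002601]
top ((array([ 0.4402, -0.1052]), np.float64(11.5), np.float64(55.1), np.float64(60.1)), 411)
top ((array([ 0.5367, -0.0938]), np.float64(14.5), np.float64(54.8), np.float64(60.3)), 191)
top ((array([ 0.6306, -0.0835]), np.float64(14.0), np.float64(54.9), np.float64(60.0)), 399)
t1.6 pos [ 0.4959 -0.1231  0.2179] jaw2.4 w0.999 F [-0.1 -0.2 -0.6] | world d mm [ -55.4   18.1 -117.9] n 4
[2.95, 0.5, -1.36] [-0.037, -0.001, -0.001]
[2.95, 0.55, -1.34] [-0.037, -0.001, -0.001]
[2.95, 0.6, -1.32] [-0.037, -0.001, -0.001]
[2.95, 0.66, -1.3] [-0.037, -0.001, -0.001]
```

```bash
python3 -m inch '{"fingers":[1,1,1,1,1],"slide":[[3,0.5,-1.4],[3,0.6,-1.4],[3,0.6,-1.3],[3,0.7,-1.3],[0,0,0]],"turn":[[-0.04,0,0],[-0.04,0,0],[-0.04,0,0],[-0.04,0,0],[0,0,0]]}'; python3 plan.py 0.4408 -0.1048 0.009 12
```

```text
t: 2.02
eef_pos: [0.4345, -0.1086, 0.095]
tool_rot: [-0.156, 1.565, 0.159]
wrist_force: [-1.0, 1.0, -2.0]
width: 1.001
t2.0 pos [ 0.4345 -0.1086  0.095 ] jaw11.5 w1.001 F [-1.  1. -2.] | world d mm [  6.3   3.8 -86. ] n 3
[2.87, 0.08, 0.23] [-0.003, 0.0, -0.001]
[2.87, 0.08, 0.23] [-0.003, 0.0, -0.001]
[2.87, 0.08, 0.23] [-0.003, 0.0, -0.001]
```

```bash
python3 -m inch '{"fingers":[1,1,1,1,1],"slide":[[2,0.1,0.3],[2.3,0.1,0.2],[2,0,0.2],[0.5,0,0],[0,0,0]],"turn":[[0,0,0],[0,0,0],[0,0,0],[0,0,0],[0,0,0]]}'; python3 plan.py 0.4408 -0.1048 0.009 12
```

```text
t: 2.43
eef_pos: [0.4423, -0.1108, 0.0308]
tool_rot: [-0.148, 1.561, 0.145]
wrist_force: [-0.3, 0.3, 0.2]
width: 1.003
t2.4 pos [ 0.4423 -0.1108  0.0308] jaw10.7 w1.003 F [-0.3  0.3  0.2] | world d mm [ -1.5   6.  -21.8] n 1
[2.18, 0.62, -0.05] [-0.023, 0.004, 0.002]
```

```bash
python3 -m inch '{"fingers":[1,1,1,1],"slide":[[1,0.6,0],[0.8,0,0],[0.3,0,0],[0,0,0]],"turn":[[-0.02,0,0],[0,0,0],[0,0,0],[0,0,0]]}'; python3 plan.py 0.4408 -0.1048 0.009 12
```

```text
t: 2.77
eef_pos: [0.4451, -0.107, 0.0135]
tool_rot: [-0.165, 1.554, 0.157]
wrist_force: [-0.4, -0.0, -0.0]
width: 1.001
t2.8 pos [ 0.4451 -0.107   0.0135] jaw11.8 w1.001 F [-0.4 -0.  -0. ] | world d mm [-4.3  2.2 -4.5] n 1
[0.45, 0.31, -0.38] [-0.004, 0.011, 0.006]
```

```bash
python3 -m inch '{"fingers":[1,0.6,0.5,0.5,0.5,0.5,0.5,0.5],"slide":[[0.4,0.3,-0.3],[0,0,0],[0,0,0],[0,0,0],[0,0,0],[0,0,0],[0,0,0],[0,0,0]],"turn":[[0,0.01,0],[0,0,0],[0,0,0],[0,0,0],[0,0,0],[0,0,0],[0,0,0],[0,0,0]]}' 30; python3 plan.py 0.4408 -0.1048 0.08 0
```

```text
t: 3.43
eef_pos: [0.4428, -0.1048, 0.0111]
tool_rot: [-0.167, 1.562, 0.155]
wrist_force: [-0.8, 0.1, -1.2]
width: 0.576
t3.4 pos [ 0.4428 -0.1048  0.0111] jaw11.8 w0.576 F [-0.8  0.1 -1.2] | world d mm [-2.  -0.  68.9] n 2
[-3.44, -0.01, -0.09] [0.103, 0.001, 0.004]
[-3.44, -0.0, -0.09] [0.103, 0.001, 0.004]
```

```bash
python3 -m inch '{"fingers":[0.5,0.5,0.5,0.5,0.5,0.5,0.5,0.5],"slide":[[-2.5,0,0],[-3,0,0],[-2,0.5,-0.1],[0,3,-0.1],[0,3.5,0],[0,3.5,0],[0,3.5,0],[0,1,0]],"turn":[[0,0,0],[0,0,0],[0.04,0,0],[0.05,0,0],[0.05,0,0],[0.05,0,0],[0.05,0,0],[0,0,0]]}'; python3 plan.py 0.4476 0.1772 0.09 -2
python3 - <<'E'
from h import *
c=cap("wrist","w2.png",scale=1.4); P=cloud(c)
E
```

```text
t: 4.1
eef_pos: [0.427, 0.0473, 0.0884]
tool_rot: [0.039, 1.567, -0.048]
wrist_force: [0.8, -0.1, -0.5]
width: 0.576
t4.1 pos [0.427  0.0473 0.0884] jaw-3.2 w0.576 F [ 0.8 -0.1 -0.5] | world d mm [ 20.6 129.9   1.6] n 4
[-0.06, 3.27, 0.33] [-0.005, 0.001, 0.001]
[-0.05, 3.27, 0.35] [-0.005, 0.001, 0.001]
[-0.05, 3.27, 0.37] [-0.005, 0.001, 0.001]
[-0.05, 3.27, 0.39] [-0.005, 0.001, 0.001]
```

View pics/w2.png

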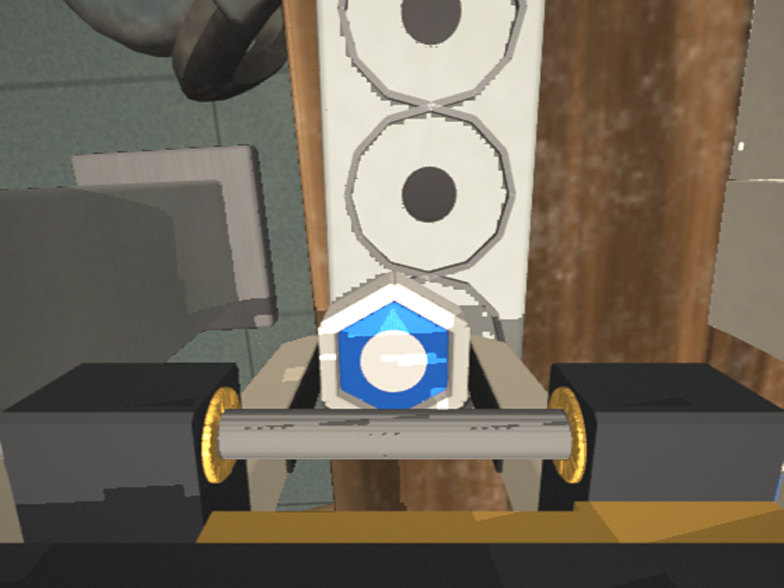

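The held cell is at (393,350), square in the jaws. Seat plungers show at (430,194) for seat 1 and (431,13) for seat 2.

```bash
python3 - <<'E'
from h import *
c=manip.capture("wrist"); P=cloud(c); hsv=cv2.cvtColor(c["color"],cv2.COLOR_BGR2HSV)
p1=pix(c,429.5/1.4,194/1.4,.04);print("s1",p1,pix(c,429.5/1.4,194/1.4))
p2=pix(c,431/1.4,12/1.4,.04);print("s2",p2)
s=manip.sense(); print(s["eef_pos"], proj(c,s["eef_pos"])*1.4)
zr=s["eef_pos"][2]-.011+.022
print("held spot",pix(c,393/1.4,360/1.4,zr-.002), pix(c,393/1.4,360/1.4))
E
python3 plan.py 0.4470 0.1772 0.09 -2 5
```

```text
s1 [0.44626497 0.10452014 0.04      ] [0.4462441  0.10453457 0.04027539]
s2 [0.4492246  0.17777576 0.04      ]
[0.42713623 0.04562941 0.08814759] [394.2780999  359.37431603]
held spot [0.42682193 0.04922687 0.09714759] [0.4268242  0.0492729  0.09725577]
t4.2 pos [0.4271 0.0456 0.0881] jaw-2.9 w0.577 F [ 0.7  0.5 -2.6] | world d mm [ 19.9 131.6   1.9] n 5
[-0.06, 2.65, 0.27] [-0.003, 0.001, 0.001]
[-0.05, 2.65, 0.27] [-0.003, 0.001, 0.001]
[-0.05, 2.65, 0.28] [-0.003, 0.001, 0.001]
[-0.04, 2.65, 0.29] [-0.003, 0.001, 0.001]
[-0.04, 2.64, 0.3] [-0.003, 0.001, 0.001]
```

```bash
python3 -m inch '{"fingers":[0.5,0.5,0.5,0.5,0.5,0.5],"slide":[[0,2.6,0.4],[0,2.9,0.5],[0,2.9,0.5],[0,2.6,0.5],[0,1.8,0.3],[0,0,0]],"turn":[[0,0,0],[0,0,0],[0,0,0],[0,0,0],[0,0,0],[0,0,0]]}'; python3 plan.py 0.4485 0.1755 0.053 -2.5
```

```text
t: 4.7
eef_pos: [0.4574, 0.1717, 0.0861]
tool_rot: [0.033, 1.568, -0.049]
wrist_force: [0.3, 0.7, -0.8]
width: 0.578
t4.7 pos [0.4574 0.1717 0.0861] jaw-3.0 w0.578 F [ 0.3  0.7 -0.8] | world d mm [ -8.9   3.8 -33.1] n 1
[3.31, 0.37, -0.92] [-0.008, 0.003, 0.01]
```

```bash
python3 -m inch '{"fingers":[0.5,0.5,0.5,0.5],"slide":[[0.5,0.4,-0.9],[1,0,0],[0.8,0,0],[0,0,0]],"turn":[[0,0,0.01],[0,0,0],[0,0,0],[0,0,0]]}'; python3 plan.py 0.4485 0.1755 0.051 -2.5
```

```text
t: 5.03
eef_pos: [0.4475, 0.173, 0.0598]
tool_rot: [0.04, 1.569, -0.042]
wrist_force: [-0.7, 0.3, -1.2]
width: 0.579
t5.0 pos [0.4475 0.173  0.0598] jaw-3.0 w0.579 F [-0.7  0.3 -1.2] | world d mm [ 1.   2.5 -8.8] n 1
[0.88, 0.26, 0.09] [-0.009, 0.001, 0.001]
```

```bash
python3 -m inch '{"fingers":[0.5,0.5,0.5,0.5],"slide":[[0.1,0.25,0.1],[0.4,0,0],[0.4,0,0],[0,0,0]],"turn":[[0,0,0],[0,0,0],[0,0,0],[0,0,0]]}'; python3 plan.py 0.4485 0.1755 0.051 -2.5
```

```text
t: 5.37
eef_pos: [0.4485, 0.1736, 0.0509]
tool_rot: [0.043, 1.57, -0.045]
wrist_force: [0.2, 1.0, -1.0]
width: 0.578
t5.4 pos [0.4485 0.1736 0.0509] jaw-3.2 w0.578 F [ 0.2  1.  -1. ] | world d mm [0.  1.9 0.1] n 1
[-0.02, 0.19, -0.01] [-0.012, 0.0, 0.001]
```

```bash
python3 -m inch '{"fingers":[0.5,0.5,0.8,0.9,0.9,0.9,0.9,0.9,0.9],"slide":[[0.15,0.15,0],[0,0,0],[0,0,0],[0,0,0],[0,0,0],[-2,0,0],[-3,0,0],[-3,-2,0],[-3,-3,0]],"turn":[[0,0,0],[0,0,0],[0,0,0],[0,0,0],[0,0,0],[0,0,0],[0,0,0],[0,0,0],[0,0,0]]}'; python3 - <<'E'
from h import *
c=cap("wrist","w3.png",scale=1.4); P=cloud(c)
print(whitehex(c,(.4485,.1775),.062,r=.036,thr=110)); s=manip.sense(); print(s["eef_pos"],s["width"])
t=manip.capture("top"); P=cloud(t)
for xy in((.537,-.094),(.631,-.084)): print("top",whitehex(t,xy,.022))
E
```

```text
t: 6.12
eef_pos: [0.4412, 0.1252, 0.156]
tool_rot: [0.037, 1.583, -0.045]
wrist_force: [1.0, -0.3, 0.5]
width: 0.901
((array([0.4495, 0.174 ]), np.float64(56.5), np.float64(53.6), np.float64(59.9)), 4075)
[0.44458566 0.12092483 0.16303289] 0.894652185764223
top ((array([ 0.5367, -0.0938]), np.float64(14.5), np.float64(54.8), np.float64(60.3)), 190)
top ((array([ 0.6306, -0.0835]), np.float64(14.0), np.float64(54.9), np.float64(60.0)), 396)
```

View pics/w3.png

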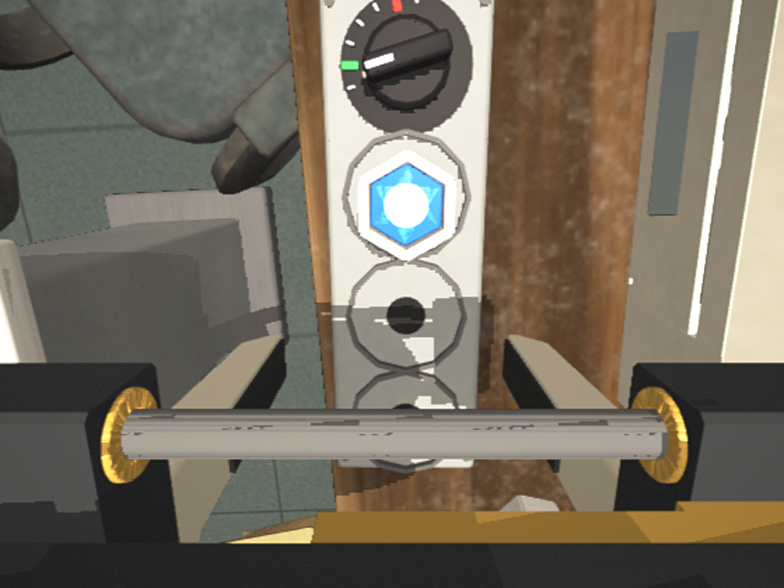

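The cell is on seat 2 at (407,205), and its lower corner is near the lip at (407,262). The knob pointer is at (380,62), about 0.25 rad from the green mark. I'll check whether the cell is level and centred.

```bash
python3 - <<'E'
from h import *
c=manip.capture("wrist"); P=cloud(c)
ctr=np.array([.4495,.174]); d=np.hypot(P[...,0]-ctr[0],P[...,1]-ctr[1]); m=(d<.029)&(P[...,2]>.056)&(P[...,2]<.075)
q=P[m]; A=np.c_[q[:,:2]-ctr,np.ones(len(q))]; k=np.linalg.lstsq(A,q[:,2],rcond=None)[0]; print("base+rim plane",k)
for a in range(0,360,45):
    e=ctr+.0265*np.array([np.cos(np.radians(a)),np.sin(np.radians(a))]); u=proj(c,[*e,.062]); print(a,pix(c,*u)[2].round(4),end=" ")
print()
for v in(130,262,194): print(pix(c,407/1.4,v/1.4,.045))
for u,v in((405,315),(343,195),(468,195)): print(pix(c,u/1.4,v/1.4,.04 if u==405 else .045))
print("knob",pix(c,408/1.4,62/1.4), "ptr",[pix(c,u/1.4,v/1.4,.0695) for u,v in((367,66),(449,43))])
E
```

```text
base+rim plane [0.00190628 0.0002966  0.06020639]
0 0.0611 45 0.0614 90 0.0612 135 0.0614 180 0.0401 225 0.062 270 0.0615 315 0.0611 
[0.45763029 0.21288844 0.045     ]
[0.45389355 0.1357954  0.045     ]
[0.45588452 0.17687136 0.045     ]
[0.45098906 0.10004868 0.04      ]
[0.4178074 0.1784049 0.045    ]
[0.49209406 0.17427379 0.045     ]
knob [0.45925207 0.2448813  0.0630509 ] ptr [array([0.43811629, 0.2428677 , 0.0695    ]), array([0.47999465, 0.25111641, 0.0695    ])]
```

Level within noise and at deck height (rim 62 mm), so seat 2 is filled. The other rings haven't moved. The empty ring goes next, to seat 1.

```bash
python3 plan.py 0.5367 -0.0938 0.10 14.5 7
```

```text
t6.3 pos [0.4443 0.1236 0.1586] jaw-3.3 w0.900 F [ 0.4  0.5 -0. ] | world d mm [  92.4 -217.4  -58.6] n 7
[0.84, -3.02, 1.5] [-0.044, -0.001, 0.001]
[0.84, -3.09, 1.36] [-0.044, -0.001, 0.001]
[0.84, -3.14, 1.22] [-0.044, -0.001, 0.001]
[0.84, -3.19, 1.08] [-0.044, -0.001, 0.001]
[0.84, -3.24, 0.94] [-0.044, -0.001, 0.001]
[0.84, -3.28, 0.79] [-0.044, -0.001, 0.001]
[0.84, -3.31, 0.65] [-0.044, -0.001, 0.001]
```

```bash
python3 -m inch '{"fingers":[1,1,1,1,1,1,1,1],"slide":[[0,-3.0,1.5],[0,-3.1,1.4],[0,-3.2,1.2],[1,-3.2,1.1],[2,-3.2,0.9],[1.5,-3.3,0.8],[1,-3.3,0.6],[0,0,0]],"turn":[[-0.045,0,0],[-0.045,0,0],[-0.045,0,0],[-0.045,0,0],[-0.045,0,0],[-0.045,0,0],[-0.04,0,0],[0,0,0]]}'; python3 - <<'E'
from h import *
c=manip.capture("wrist"); print(whitehex(c,(.537,-.094),.022))
E
python3 plan.py 0.5367 -0.0938 0.010 14.5
```

```text
t: 6.93
eef_pos: [0.5394, -0.0957, 0.0929]
tool_rot: [-0.215, 1.568, 0.219]
wrist_force: [0.5, -0.2, -0.8]
width: 1.004
((array([ 0.5369, -0.0923]), np.float64(14.0), np.float64(54.0), np.float64(60.2)), 2022)
t7.0 pos [ 0.5384 -0.0934  0.0931] jaw15.7 w0.998 F [-0.5  0.6 -0.7] | world d mm [ -1.7  -0.4 -83.1] n 3
[2.77, -0.01, -0.03] [0.007, -0.003, -0.002]
[2.77, -0.01, -0.04] [0.007, -0.003, -0.002]
[2.77, -0.0, -0.05] [0.007, -0.003, -0.002]
```

```bash
python3 -m inch '{"fingers":[1,1,1,1,1],"slide":[[2.5,0.1,-0.1],[2.5,0,0],[2,0,0],[1,0,0],[0,0,0]],"turn":[[0.01,0,0],[0,0,0],[0,0,0],[0,0,0],[0,0,0]]}'; python3 plan.py 0.5368 -0.093 0.010 14.5
```

```text
t: 7.4
eef_pos: [0.5349, -0.087, 0.0075]
tool_rot: [-0.199, 1.573, 0.212]
wrist_force: [-0.6, 0.0, 0.1]
width: 1.003
t7.4 pos [ 0.5349 -0.087   0.0075] jaw15.0 w1.003 F [-0.6  0.   0.1] | world d mm [ 1.9 -6.   2.5] n 1
[-0.25, -0.62, 0.03] [0.008, -0.011, -0.01]
```

```bash
python3 -m inch '{"fingers":[1,1,1],"slide":[[-0.2,-0.5,0],[0,0,0],[0,0,0]],"turn":[[0.01,-0.01,-0.01],[0,0,0],[0,0,0]]}'; python3 plan.py 0.5368 -0.093 0.010 14.5
```

```text
t: 7.65
eef_pos: [0.5362, -0.09, 0.0105]
tool_rot: [-0.198, 1.562, 0.197]
wrist_force: [-0.3, 0.9, 0.3]
width: 1.003
t7.7 pos [ 0.5362 -0.09    0.0105] jaw14.4 w1.003 F [-0.3  0.9  0.3] | world d mm [ 0.6 -3.  -0.5] n 1
[0.05, -0.3, -0.02] [-0.001, -0.0, 0.001]
```

```bash
python3 -m inch '{"fingers":[1,0.6,0.5,0.5,0.5,0.5,0.5],"slide":[[0,-0.3,0],[0,0,0],[0,0,0],[0,0,0],[0,0,0],[0,0,0],[0,0,0]],"turn":[[0,0,0],[0,0,0],[0,0,0],[0,0,0],[0,0,0],[0,0,0],[0,0,0]]}' 30; python3 plan.py 0.5368 -0.093 0.09 14.5; python3 plan.py 0.445 0.06 0.09 -2.5 6
```

```text
t: 8.23
eef_pos: [0.5412, -0.0944, 0.0162]
tool_rot: [-0.2, 1.554, 0.194]
wrist_force: [-0.3, -0.2, -0.0]
width: 0.621
t8.2 pos [ 0.5412 -0.0944  0.0162] jaw14.4 w0.621 F [-0.3 -0.2 -0. ] | world d mm [-4.4  1.4 73.8] n 2
[-3.69, 0.1, -0.17] [-0.001, 0.004, 0.003]
[-3.69, 0.11, -0.18] [-0.001, 0.004, 0.003]
t8.2 pos [ 0.5412 -0.0944  0.0162] jaw14.4 w0.621 F [-0.3 -0.2 -0. ] | world d mm [-96.2 154.4  73.8] n 6
[-1.25, 2.88, -0.9] [0.049, 0.001, 0.001]
[-1.25, 2.84, -1.05] [0.049, 0.001, 0.001]
[-1.25, 2.78, -1.19] [0.049, 0.001, 0.001]
[-1.24, 2.72, -1.32] [0.049, 0.001, 0.001]
[-1.24, 2.65, -1.46] [0.049, 0.001, 0.001]
[-1.23, 2.58, -1.59] [0.049, 0.001, 0.001]
```

```bash
python3 -m inch '{"fingers":[0.5,0.5,0.5],"slide":[[0.3,0,-0.3],[0,0,0],[0,0,0]],"turn":[[0,0,0],[0,0,0],[0,0,0]]}' 30; python3 plan.py 0.445 0.06 0.09 -2.5 6;  python3 - <<'E'
from h import *
c=cap("wrist","w4.png",crop=(180,180,400,320),scale=2.5)
E
```

```text
t: 8.48
eef_pos: [0.5414, -0.0949, 0.016]
tool_rot: [-0.201, 1.547, 0.193]
wrist_force: [0.1, 0.2, -1.3]
width: 0.576
t8.5 pos [ 0.5414 -0.0949  0.016 ] jaw14.4 w0.576 F [ 0.1  0.2 -1.3] | world d mm [-96.4 154.9  74. ] n 6
[-1.26, 2.89, -0.9] [0.049, 0.002, 0.001]
[-1.26, 2.85, -1.04] [0.049, 0.002, 0.001]
[-1.26, 2.79, -1.18] [0.049, 0.002, 0.001]
[-1.25, 2.73, -1.32] [0.049, 0.002, 0.001]
[-1.24, 2.66, -1.46] [0.049, 0.002, 0.001]
[-1.24, 2.59, -1.59] [0.049, 0.002, 0.001]
```

View pics/w4.png

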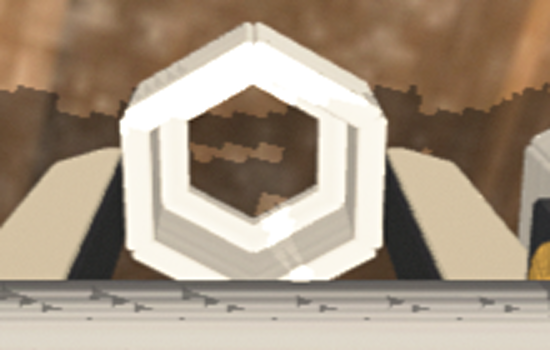

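The grip is square at width 0.576, with the empty ring centred at (253,150) in the crop. The fingers overlap it by about 6 mm, which is enough for 90 g. Carrying it to seat 1.

```bash
python3 -m inch '{"fingers":[0.5,0.5,0.5,0.5,0.5,0.5,0.5,0.5,0.5],"slide":[[-2.5,0,0],[-2.5,0.5,-0.5],[-2.2,2.9,-1.0],[0,2.9,-1.2],[0,2.9,-1.3],[0,2.9,-1.4],[0,2.8,-1.5],[0,1,-1],[0,0,0]],"turn":[[0,0,0],[0.04,0,0],[0.05,0,0],[0.05,0,0],[0.05,0,0],[0.05,0,0],[0.04,0,0],[0,0,0],[0,0,0]]}'; python3 - <<'E'
from h import *
c=cap("wrist"); s=manip.sense(); zr=s["eef_pos"][2]+.006
print(s["eef_pos"],whitehex(c,s["eef_pos"][:2],zr,r=.034))
hsv=cv2.cvtColor(c["color"],cv2.COLOR_BGR2HSV)
for sx,sy in((.4452,.1035),): print(proj(c,[sx,sy,.04]))
u0,v0=map(int,proj(c,[.4452,.1035,.04])); m=(hsv[max(0,v0-30):v0+30,u0-30:u0+30,2]<120).astype(np.uint8)
n,l,st,ce=cv2.connectedComponentsWithStats(m)
for i in range(1,n):
    if st[i,4]>150: print(st[i],pix(c,ce[i][0]+u0-30,ce[i][1]+max(0,v0-30),.039))
E
python3 plan.py 0.4452 0.1035 0.09 -2.5
```

```text
t: 9.28
eef_pos: [0.4375, 0.0599, 0.0847]
tool_rot: [0.036, 1.564, -0.039]
wrist_force: [0.2, -0.1, -1.2]
width: 0.576
[0.4382111  0.05921244 0.08477794] ((array([0.4356, 0.0636]), np.float64(57.0), np.float64(56.6), np.float64(58.8)), 3893)
[289.84733048 161.99668853]
[  13   11   39   39 1162] [0.44591023 0.10430999 0.039     ]
t9.3 pos [0.4382 0.0592 0.0848] jaw-2.7 w0.575 F [ 0.2  0.7 -1.3] | world d mm [ 7.  44.3  5.2] n 2
[-0.26, 2.23, 0.24] [-0.002, 0.004, 0.001]
[-0.26, 2.23, 0.25] [-0.002, 0.004, 0.001]
```

```bash
python3 -m inch '{"fingers":[0.5,0.5,0.5,0.5],"slide":[[0,2.1,0.3],[0.3,2.1,0.3],[1.3,0,0],[0,0,0]],"turn":[[0,0,0],[0,0,0],[0,0,0],[0,0,0]]}'; python3 plan.py 0.4456 0.1018 0.057 -2.5
```

```text
t: 9.67
eef_pos: [0.4488, 0.0994, 0.0682]
tool_rot: [0.035, 1.561, -0.041]
wrist_force: [0.2, -1.7, -1.8]
width: 0.577
t9.7 pos [0.4488 0.0994 0.0682] jaw-2.8 w0.577 F [ 0.2 -1.7 -1.8] | world d mm [ -3.2   2.4 -11.2] n 1
[1.12, 0.22, -0.34] [-0.005, 0.009, 0.003]
```

```bash
python3 -m inch '{"fingers":[0.5,0.5,0.5,0.5],"slide":[[0.4,0.2,-0.4],[0.4,0.05,0],[0.4,0,0],[0,0,0]],"turn":[[0,0.01,0],[0,0,0],[0,0,0],[0,0,0]]}'; python3 plan.py 0.4456 0.1018 0.056 -2.5
```

```text
t: 10.0
eef_pos: [0.4461, 0.0999, 0.0557]
tool_rot: [0.037, 1.572, -0.043]
wrist_force: [0.5, 0.1, -0.4]
width: 0.572
t10.0 pos [0.4461 0.0999 0.0557] jaw-2.9 w0.572 F [ 0.5  0.1 -0.4] | world d mm [-0.5  1.9  0.3] n 1
[-0.03, 0.19, -0.06] [-0.007, -0.002, 0.004]
```

```bash
python3 -m inch '{"fingers":[0.5,0.5,0.7,0.9,0.9,0.9,0.9,0.9,0.9,0.9,0.9,0.9],"slide":[[0.15,0.2,0],[0.1,0,0],[0,0,0],[0,0,0],[0,0,0],[-2,0,0],[-3,0,0],[-3,-2,0],[-3,-3,0],[0,-2,0],[0,0,0],[0,0,0]],"turn":[[0,0,0],[0,0,0],[0,0,0],[0,0,0],[0,0,0],[0,0,0],[0,0,0],[0,0,0],[0,0,0],[0,0,0],[0,0,0],[0,0,0]]}'; python3 - <<'E'
from h import *
c=cap("wrist","w5.png",scale=1.4); P=cloud(c)
for ctr in((.4485,.1765),(.4456,.1035)):
    ctr=np.array(ctr); d=np.hypot(P[...,0]-ctr[0],P[...,1]-ctr[1]); m=(d<.031)&(P[...,2]>.056)&(P[...,2]<.075)
    q=P[m]; f=hexfit(q[:,:2]); A=np.c_[q[:,:2]-ctr,np.ones(len(q))]; print(f,whitehex(c,ctr,.062,r=.036,thr=110),"plane",np.linalg.lstsq(A,q[:,2],rcond=None)[0].round(4),"rim",np.percentile(q[:,2],[50,95]).round(4))
t=manip.capture("top"); print("top",whitehex(t,(.631,-.084),.022))
E
python3 plan.py 0.6304 -0.0833 0.10 14.5
```

```text
t: 11.0
eef_pos: [0.4427, 0.0274, 0.1711]
tool_rot: [0.035, 1.572, -0.047]
wrist_force: [0.4, 0.5, -0.2]
width: 0.897
(array([0.4491, 0.1701]), np.float64(58.0), np.float64(49.9), np.float64(51.5)) ((array([0.4491, 0.1692]), np.float64(57.0), np.float64(50.2), np.float64(52.4)), 3419) plane [-0.002  -0.0249  0.0598] rim [0.0599 0.0621]
(array([0.4466, 0.1027]), np.float64(57.5), np.float64(54.1), np.float64(59.9)) ((array([0.4467, 0.1026]), np.float64(57.0), np.float64(53.7), np.float64(59.9)), 1733) plane [-0.0008 -0.0033  0.0612] rim [0.0613 0.0625]
top ((array([ 0.6304, -0.0835]), np.float64(13.0), np.float64(54.7), np.float64(60.0)), 396)
t11.1 pos [0.4419 0.0282 0.1698] jaw-2.9 w0.903 F [-0.1  0.6  0.7] | world d mm [ 188.5 -111.5  -69.8] n 7
[1.0, -1.45, 2.77] [-0.043, -0.001, 0.001]
[1.0, -1.57, 2.71] [-0.043, -0.001, 0.001]
[1.0, -1.68, 2.64] [-0.043, -0.001, 0.001]
[1.0, -1.8, 2.56] [-0.043, -0.001, 0.001]
[1.0, -1.91, 2.48] [-0.043, -0.001, 0.001]
[1.0, -2.01, 2.39] [-0.043, -0.001, 0.001]
[1.0, -2.12, 2.3] [-0.043, -0.001, 0.001]
```

View pics/w5.png

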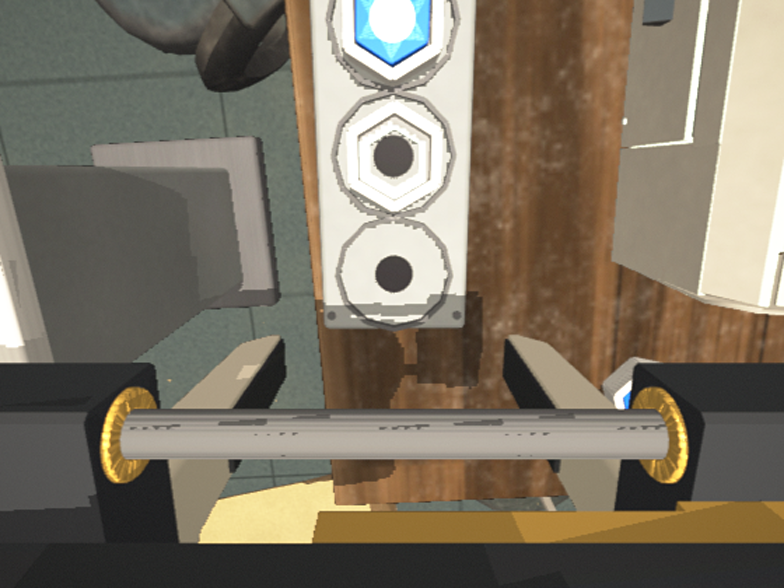

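Seat 1 is filled, with the ring centred at (393,156) around its plunger. Seat 0 at (394,274) is free. Next is the far cell.

```bash
python3 -m inch '{"fingers":[1,1,1,1,1,1,1,1,1],"slide":[[0,-3,1.5],[0,-3,1.6],[0,-3,2.3],[0,-2,2.6],[0,-1.5,2.8],[1,-0.8,3],[2,-0.6,2.5],[2,-0.6,1.5],[0,0,0]],"turn":[[-0.04,0,0],[-0.04,0,0],[-0.04,0,0],[-0.04,0,0],[-0.04,0,0],[-0.04,0,0],[-0.04,0,0],[-0.02,0,0],[0,0,0]]}'; python3 - <<'E'
from h import *
c=manip.capture("wrist"); print(whitehex(c,(.6304,-.0835),.022))
E
python3 plan.py 0.6304 -0.0835 0.040 14.5
```

```text
t: 11.85
eef_pos: [0.6287, -0.0917, 0.1045]
tool_rot: [-0.215, 1.576, 0.217]
wrist_force: [0.2, 0.8, -1.4]
width: 0.999
((array([ 0.6314, -0.0826]), np.float64(15.0), np.float64(54.0), np.float64(60.2)), 4046)
t11.9 pos [ 0.6279 -0.0913  0.106 ] jaw15.7 w1.001 F [-1.4 -0.5  0.2] | world d mm [  2.5   7.8 -66. ] n 2
[3.3, 0.33, 0.28] [0.01, -0.008, -0.001]
[3.3, 0.34, 0.25] [0.01, -0.008, -0.001]
```

```bash
python3 -m inch '{"fingers":[1,1,1,1],"slide":[[2.6,0.4,0.3],[2.6,0.3,0.2],[1.4,0,0],[0,0,0]],"turn":[[0.01,-0.01,0],[0.01,0,0],[0,0,0],[0,0,0]]}'; python3 plan.py 0.631 -0.083 0.010 14.5
```

```text
t: 12.23
eef_pos: [0.6297, -0.0791, 0.0388]
tool_rot: [-0.198, 1.568, 0.202]
wrist_force: [-0.5, 0.3, -1.3]
width: 0.998
t12.2 pos [ 0.6297 -0.0791  0.0388] jaw14.6 w0.998 F [-0.5  0.3 -1.3] | world d mm [  1.3  -3.9 -28.8] n 1
[2.88, -0.42, 0.05] [0.002, -0.006, -0.004]
```

```bash
python3 -m inch '{"fingers":[1,1,1],"slide":[[1.5,-0.4,0],[1.4,0,0],[0,0,0]],"turn":[[0,0,0],[0,0,0],[0,0,0]]}'; python3 plan.py 0.631 -0.083 0.010 14.5
```

```text
t: 12.48
eef_pos: [0.631, -0.0826, 0.0105]
tool_rot: [-0.2, 1.566, 0.203]
wrist_force: [-0.4, 0.0, -0.5]
width: 1.001
t12.5 pos [ 0.631  -0.0826  0.0105] jaw14.7 w1.001 F [-0.4  0.  -0.5] | world d mm [-0.  -0.4 -0.5] n 1
[0.05, -0.04, -0.01] [0.003, -0.004, -0.002]
```

```bash
python3 -m inch '{"fingers":[0.5,0.5,0.5,0.5,0.5,0.5,0.5],"slide":[[0,0,0],[0,0,0],[0,0,0],[0,0,0],[0,0,0],[0,0,0],[0,0,0]],"turn":[[0,0,0],[0,0,0],[0,0,0],[0,0,0],[0,0,0],[0,0,0],[0,0,0]]}' 30; python3 plan.py 0.631 -0.083 0.08 14.5;python3 plan.py 0.439 -0.02 0.09 -2.5 6
```

```text
t: 13.07
eef_pos: [0.6337, -0.084, 0.0147]
tool_rot: [-0.201, 1.561, 0.2]
wrist_force: [-0.3, 0.2, -1.4]
width: 0.577
t13.1 pos [ 0.6337 -0.084   0.0147] jaw14.6 w0.577 F [-0.3  0.2 -1.4] | world d mm [-2.7  1.  65.3] n 2
[-3.27, 0.08, -0.12] [0.001, 0.0, 0.0]
[-3.27, 0.08, -0.12] [0.001, 0.0, 0.0]
t13.1 pos [ 0.6337 -0.084   0.0147] jaw14.6 w0.577 F [-0.3  0.2 -1.4] | world d mm [-194.7   64.    75.3] n 6
[-1.26, 1.85, -2.87] [0.05, 0.0, 0.0]
[-1.26, 1.71, -2.96] [0.05, 0.0, 0.0]
[-1.26, 1.56, -3.04] [0.05, 0.0, 0.0]
[-1.26, 1.4, -3.11] [0.05, 0.0, 0.0]
[-1.26, 1.25, -3.18] [0.05, 0.0, 0.0]
[-1.26, 1.09, -3.24] [0.05, 0.0, 0.0]
```

```bash
python3 -m inch '{"fingers":[0.5,0.5,0.5,0.5,0.5,0.5,0.5,0.5,0.5,0.5],"slide":[[-2,0,0],[-2.5,0,-1],[-2,0.8,-2.9],[-0.5,1.2,-3],[0,1.5,-3],[0,1.5,-3],[0,1.5,-3],[0,1,-2.5],[0,0,0],[0,0,0]],"turn":[[0,0,0],[0.05,0,0],[0.05,0,0],[0.05,0,0],[0.05,0,0],[0.05,0,0],[0.05,0,0],[0,0,0],[0,0,0],[0,0,0]]}'; python3 - <<'E'
from h import *
c=cap("wrist"); s=manip.sense(); zr=s["eef_pos"][2]+.0075
print(s["eef_pos"],whitehex(c,s["eef_pos"][:2],zr,r=.034))
hsv=cv2.cvtColor(c["color"],cv2.COLOR_BGR2HSV)
u0,v0=map(int,proj(c,[.4418,.0295,.04])); m=(hsv[max(0,v0-30):v0+30,u0-30:u0+30,2]<120).astype(np.uint8); print(u0,v0)
n,l,st,ce=cv2.connectedComponentsWithStats(m)
for i in range(1,n):
    if st[i,4]>150: print(st[i],pix(c,ce[i][0]+u0-30,ce[i][1]+max(0,v0-30),.039))
E
python3 plan.py 0.4418 0.0275 0.085 -2.5
```

```text
t: 13.9
eef_pos: [0.4375, -0.0237, 0.0856]
tool_rot: [0.048, 1.569, -0.048]
wrist_force: [0.4, 0.7, -1.4]
width: 0.574
[ 0.43737651 -0.02378981  0.08539177] ((array([ 0.4378, -0.0176]), np.float64(26.5), np.float64(58.6), np.float64(59.7)), 8313)
283 146
[  12   10   38   39 1181] [0.44229305 0.03043122 0.039     ]
t13.9 pos [ 0.4374 -0.0238  0.0854] jaw-3.5 w0.581 F [ 0.6  0.6 -1.5] | world d mm [ 4.4 51.3 -0.4] n 2
[0.02, 2.57, 0.06] [-0.009, 0.0, -0.0]
[0.02, 2.57, 0.09] [-0.009, 0.0, -0.0]
```

```bash
python3 -m inch '{"fingers":[0.5,0.5,0.5,0.5,0.5],"slide":[[0,2.6,0.1],[0.2,2.6,0.1],[1.2,0.1,0],[0.6,0,0],[0,0,0]],"turn":[[-0.01,0,0],[0,0,0],[0,0,0],[0,0,0],[0,0,0]]}'; python3 plan.py 0.442 0.0295 0.056 -2.5
```

```text
t: 14.37
eef_pos: [0.4485, 0.0289, 0.0672]
tool_rot: [0.041, 1.564, -0.042]
wrist_force: [0.5, 0.6, -1.9]
width: 0.578
t14.4 pos [0.4485 0.0289 0.0672] jaw-3.0 w0.578 F [ 0.5  0.6 -1.9] | world d mm [ -6.5   0.6 -11.2] n 1
[1.12, 0.02, -0.66] [-0.009, 0.007, 0.001]
```

```bash
python3 -m inch '{"fingers":[0.5,0.5,0.5,0.5],"slide":[[0.2,0.1,-0.65],[0.6,0,-0.1],[0.5,0,0],[0.1,0,0]],"turn":[[0,0.01,0],[0,0,0],[0,0,0],[0,0,0]]}'; python3 plan.py 0.442 0.0295 0.055 -2.5
```

```text
t: 14.7
eef_pos: [0.4422, 0.0285, 0.0542]
tool_rot: [0.042, 1.574, -0.044]
wrist_force: [-10.4, 3.8, 19.8]
width: 0.577
t14.7 pos [0.4422 0.0285 0.0542] jaw-3.1 w0.577 F [-10.4   3.8  19.8] | world d mm [-0.2  1.   0.8] n 1
[-0.08, 0.1, -0.03] [-0.011, -0.004, 0.001]
```

```bash
python3 -m inch '{"fingers":[0.6,0.8,0.9,0.9,0.9,0.9,0.9,0.9,0.9,0.9,0.9,0.9],"slide":[[0,0,0],[0,0,0],[0,0,0],[0,0,0],[-2,0,0],[-3,0,0],[-3,2,0],[-2,4,0.2],[0,4,0.2],[0,3,0.2],[0,0,0],[0,0,0]],"turn":[[0,0,0],[0,0,0],[0,0,0],[0,0,0],[0,0,0],[0,0,0],[0,0,0],[0,0,0],[0,0,0],[0,0,0],[0,0,0],[0,0,0]]}'; python3 - <<'E'
from h import *
c=cap("wrist","w6.png",scale=1.4); P=cloud(c); s=manip.sense(); print(s["eef_pos"])
m=((P[...,2]>.0655)&(P[...,2]<.075)&(np.hypot(P[...,0]-.4516,P[...,1]-.2494)<.03)).astype(np.uint8)
n,l,st,ce=cv2.connectedComponentsWithStats(m); i=1+np.argmax(st[1:,4]); q=P[l==i]; r=cv2.minAreaRect(np.float32(q[:,:2]*1000)); print("bar",r,np.median(q[:,2]))
b=cv2.boxPoints(r); print(b)
t=manip.capture("top"); P=cloud(t)
for ctr in((.4485,.1765),(.4456,.1035),(.442,.030)):
    ctr=np.array(ctr); print(whitehex(t,ctr,.062,r=.036,thr=150)); d=np.hypot(P[...,0]-ctr[0],P[...,1]-ctr[1]); m=(d<.031)&(P[...,2]>.052)&(P[...,2]<.08)
    q=P[m]; A=np.c_[q[:,:2]-ctr,np.ones(len(q))]; print(len(q),"plane",np.linalg.lstsq(A,q[:,2],rcond=None)[0].round(4))
E
```

```text
t: 15.7
eef_pos: [0.4572, 0.16, 0.1584]
tool_rot: [0.05, 1.571, -0.048]
wrist_force: [0.6, -0.6, -0.0]
width: 0.902
[0.45712623 0.15973159 0.15832732]
bar ((453.12652587890625, 249.9333953857422), (45.8006706237793, 12.056241035461426), 13.340888977050781) 0.0685531955265159
[[429.45322 250.51472]
 [432.23514 238.78383]
 [476.79984 249.35207]
 [474.0179  261.08295]]
((array([0.4568, 0.1876]), np.float64(55.0), np.float64(31.7), np.float64(32.4)), 114)
118 plane [-0.0079  0.0665  0.0613]
((array([0.4686, 0.0915]), np.float64(44.5), np.float64(12.9), np.float64(13.5)), 19)
22 plane [0.2161 0.0125 0.0583]Traceback (most recent call last):
  File "<stdin>", line 8, in <module>
  File "h.py", line 44, in whitehex
    n,l,st,ce=cv2.connectedComponentsWithStats(m.astype(np.uint8)); i=1+np.argmax(st[1:,4])
                                                                        ~~~~~~~~~^^^^^^^^^^
    return _wrapfunc(a, 'argmax', axis=axis, out=out, **kwds)
    return bound(*args, **kwds)
ValueError: attempt to get argmax of an empty sequence
```

View pics/w6.png

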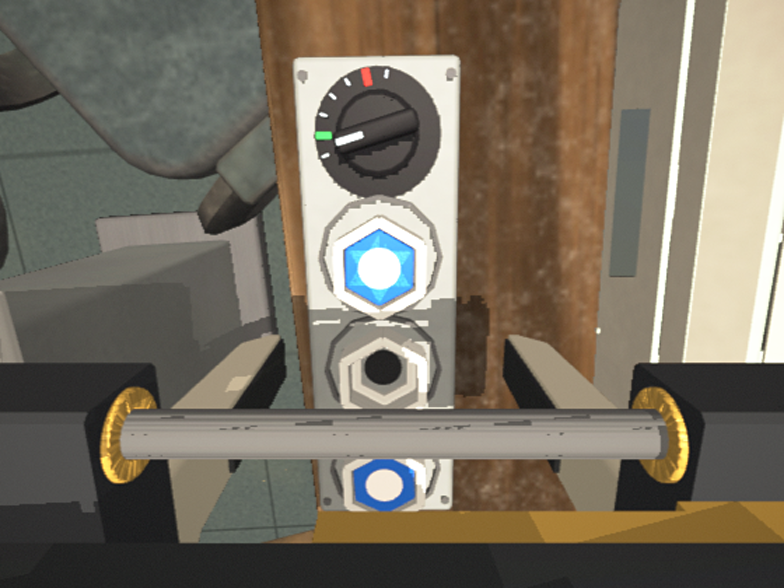

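All three cells look seated (seat 0 at (384,484)). The bar is centred at (0.453,0.250), yaw 13.3°, with its top at 68.6 mm. Before turning the knob I'll check seat 0 by the side camera and plan the knob approach.

```bash
python3 - <<'E'
from h import *
for n in("side","wrist"):
    c=manip.capture(n); P=cloud(c)
    for ctr in((.4485,.1765),(.4456,.1035),(.442,.030)):
        ctr=np.array(ctr); d=np.hypot(P[...,0]-ctr[0],P[...,1]-ctr[1]); m=(d<.031)&(P[...,2]>.050)&(P[...,2]<.08)
        q=P[m]; 
        if len(q)<30: print(n,len(q)); continue
        A=np.c_[q[:,:2]-ctr,np.ones(len(q))]; print(n,len(q),"plane",np.linalg.lstsq(A,q[:,2],rcond=None)[0].round(4),"z90",np.percentile(q[:,2],90).round(4),"mid",((q.max(0)+q.min(0))/2).round(4))
E
python3 plan.py 0.4531 0.2499 0.12 103.3 17
```

```text
side 252 plane [ 0.0296 -0.037   0.0601] z90 0.0631 mid [0.4477 0.177  0.0582]
side 154 plane [-0.009  -0.0238  0.0584] z90 0.0628 mid [0.4429 0.1058 0.06  ]
side 182 plane [ 0.0349 -0.067   0.0597] z90 0.0626 mid [0.4391 0.0313 0.0581]
wrist 3765 plane [-0.0034  0.0056  0.06  ] z90 0.0619 mid [0.4494 0.1749 0.0568]
wrist 1481 plane [-0.001   0.0263  0.0591] z90 0.0621 mid [0.4468 0.1063 0.0567]
wrist 2115 plane [0.007  0.0136 0.06  ] z90 0.0618 mid [0.4424 0.0279 0.057 ]
t15.9 pos [0.4567 0.1578 0.1577] jaw-3.8 w0.899 F [ 0.1 -0.6 -0.1] | world d mm [ -3.6  92.1 -37.7] n 17
[0.22, 0.54, -0.06] [-0.11, -0.0, -0.0]
[0.22, 0.54, 0.0] [-0.11, -0.0, -0.0]
[0.22, 0.54, 0.06] [-0.11, -0.0, -0.0]
[0.22, 0.53, 0.12] [-0.11, -0.0, -0.0]
[0.22, 0.51, 0.18] [-0.11, -0.0, -0.0]
[0.22, 0.49, 0.23] [-0.11, -0.0, -0.0]
[0.22, 0.46, 0.29] [-0.11, -0.0, -0.0]
[0.22, 0.43, 0.33] [-0.11, -0.0, -0.0]
[0.22, 0.39, 0.38] [-0.11, -0.0, -0.0]
[0.22, 0.34, 0.42] [-0.11, -0.0, -0.0]
[0.22, 0.3, 0.45] [-0.11, -0.0, -0.0]
[0.22, 0.24, 0.48] [-0.11, -0.0, -0.0]
[0.22, 0.19, 0.51] [-0.11, -0.0, -0.0]
[0.22, 0.13, 0.53] [-0.11, -0.0, -0.0]
[0.22, 0.07, 0.54] [-0.11, -0.0, -0.0]
[0.22, 0.01, 0.54] [-0.11, -0.0, -0.0]
[0.22, -0.04, 0.54] [-0.11, -0.0, -0.0]
```

All three rims are at 62 mm and level. Moving to the knob.

```bash
python3 -m inch '{"fingers":[0.35,0.35,0.35,0.35,0.35,0.35,0.35,0.35,0.35],"slide":[[0,1.5,0],[0,2,0],[0,2,0.3],[0,1.5,0.5],[0,1,0.6],[0,0.5,0.6],[0,0,0],[0,0,0],[0,0,0]],"turn":[[-0.12,0,0],[-0.12,0,0],[-0.12,0,0],[-0.12,0,0],[-0.12,0,0],[-0.12,0,0],[-0.12,0,0],[-0.12,0,0],[-0.12,0,0]]}'; python3 plan.py 0.4531 0.2499 0.10 103.3 8
```

```text
t: 16.65
eef_pos: [0.4607, 0.2393, 0.1536]
tool_rot: [-0.812, 1.423, 0.813]
wrist_force: [0.5, -0.2, 0.1]
width: 0.357
t16.6 pos [0.4607 0.2393 0.1536] jaw59.7 w0.357 F [ 0.5 -0.2  0.1] | world d mm [ -7.6  10.6 -53.6] n 8
[0.67, 0.15, 0.07] [-0.095, -0.001, -0.001]
[0.67, 0.14, 0.08] [-0.095, -0.001, -0.001]
[0.67, 0.13, 0.1] [-0.095, -0.001, -0.001]
[0.67, 0.12, 0.11] [-0.095, -0.001, -0.001]
[0.67, 0.11, 0.12] [-0.095, -0.001, -0.001]
[0.67, 0.1, 0.13] [-0.095, -0.001, -0.001]
[0.67, 0.09, 0.14] [-0.095, -0.001, -0.001]
[0.67, 0.08, 0.14] [-0.095, -0.001, -0.001]
```

```bash
python3 -m inch '{"fingers":[0.35,0.35,0.35,0.35,0.35,0.35,0.35,0.35],"slide":[[0.7,0.2,0.1],[0.7,0.1,0.1],[0.7,0.1,0.1],[0.7,0.1,0.1],[0.7,0.1,0.1],[0.7,0.1,0.1],[0.7,0.1,0.1],[0,0,0]],"turn":[[-0.12,0,0],[-0.12,0,0],[-0.12,0,0],[-0.12,0,0],[-0.12,0,0],[-0.12,0,0],[-0.05,0,0],[0,0,0]]}'; python3 plan.py 0.4531 0.2499 0.055 103.3
```

```text
t: 17.32
eef_pos: [0.4545, 0.2362, 0.1]
tool_rot: [-1.406, 1.081, 1.416]
wrist_force: [0.2, 0.1, 0.5]
width: 0.345
t17.3 pos [0.4545 0.2362 0.1   ] jaw105.7 w0.345 F [0.2 0.1 0.5] | world d mm [ -1.4  13.7 -45. ] n 2
[2.25, -0.15, 0.69] [0.021, -0.002, -0.007]
[2.25, -0.12, 0.69] [0.021, -0.002, -0.007]
```

```bash
python3 -m inch '{"fingers":[0.35,0.35,0.35],"slide":[[0,-0.3,1.3],[0.6,0,0],[0.3,0,0]],"turn":[[0.04,0,-0.01],[0,0,0],[0,0,0]]}'; python3 plan.py 0.4531 0.2499 0.054 103.3
```

```text
t: 17.57
eef_pos: [0.4545, 0.2462, 0.0903]
tool_rot: [-1.374, 1.102, 1.373]
wrist_force: [-0.9, -0.5, 0.2]
width: 0.354
t17.6 pos [0.4545 0.2462 0.0903] jaw102.8 w0.354 F [-0.9 -0.5  0.2] | world d mm [ -1.4   3.7 -36.3] n 1
[3.63, 0.03, 0.41] [-0.008, -0.005, -0.005]
```

```bash
python3 -m inch '{"fingers":[0.35,0.35,0.35,0.35],"slide":[[1.2,0.05,0.4],[1.2,0,0],[1.0,0,0],[0.2,0,0]],"turn":[[-0.01,0,0],[0,0,0],[0,0,0],[0,0,0]]}'; python3 plan.py 0.4531 0.2499 0.054 103.3
```

```text
t: 17.9
eef_pos: [0.4533, 0.2481, 0.0507]
tool_rot: [-1.382, 1.097, 1.379]
wrist_force: [-0.0, 2.4, 11.7]
width: 0.349
t17.9 pos [0.4533 0.2481 0.0507] jaw103.4 w0.349 F [-0.   2.4 11.7] | world d mm [-0.2  1.8  3.3] n 1
[-0.33, -0.02, 0.18] [0.001, -0.005, -0.005]
```

```bash
python3 -m inch '{"fingers":[0.35,0.1,0.05,0.05,0.05,0.05],"slide":[[-0.3,0,0.15],[0,0,0],[0,0,0],[0,0,0],[0,0,0],[0,0,0]],"turn":[[0,0,0],[0,0,0],[0,0,0],[0,0,0],[0,0,0],[0,0,0]]}' 40; python3 plan.py 0.4531 0.2499 0.054 9
```

```text
t: 18.4
eef_pos: [0.4515, 0.2508, 0.0519]
tool_rot: [-1.378, 1.098, 1.383]
wrist_force: [2.2, -6.1, -1.9]
width: 0.127
t18.4 pos [0.4515 0.2508 0.0519] jaw103.4 w0.127 F [ 2.2 -6.1 -1.9] | world d mm [ 1.6 -0.9  2.1] n 15
[-0.01, -0.01, -0.01] [0.11, -0.001, -0.0]
[-0.01, -0.01, -0.01] [0.11, -0.001, -0.0]
[-0.01, -0.01, -0.01] [0.11, -0.001, -0.0]
[-0.01, -0.01, -0.0] [0.11, -0.001, -0.0]
[-0.01, -0.01, -0.0] [0.11, -0.001, -0.0]
[-0.01, -0.01, -0.0] [0.11, -0.001, -0.0]
[-0.01, -0.01, -0.0] [0.11, -0.001, -0.0]
[-0.01, -0.01, 0.0] [0.11, -0.001, -0.0]
[-0.01, -0.01, 0.0] [0.11, -0.001, -0.0]
[-0.01, -0.01, 0.0] [0.11, -0.001, -0.0]
[-0.01, -0.01, 0.0] [0.11, -0.001, -0.0]
[-0.01, -0.01, 0.01] [0.11, -0.001, -0.0]
[-0.01, -0.01, 0.01] [0.11, -0.001, -0.0]
[-0.01, -0.01, 0.01] [0.11, -0.001, -0.0]
[-0.01, -0.01, 0.01] [0.11, -0.001, -0.0]
```

```bash
python3 -m inch '{"fingers":[0.05,0.05,0.05,0.05,0.05,0.05],"slide":[[0,0,0],[0,0,0],[0,0,0],[0,0,0],[0,0,0],[0,0,0]],"turn":[[0.1,0,0],[0.1,0,0],[0.1,0,0],[0.1,0,0],[0.1,0,0],[0.1,0,0]]}'; python3 plan.py 0.4523 0.2499 0.053 7.4 1
```

```text
t: 18.9
eef_pos: [0.4516, 0.2517, 0.0519]
tool_rot: [-0.92, 1.374, 0.92]
wrist_force: [1.5, 1.8, -2.3]
width: 0.124
t18.9 pos [0.4516 0.2517 0.0519] jaw67.8 w0.124 F [ 1.5  1.8 -2.3] | world d mm [ 0.7 -1.8  1.1] n 1
[-0.1, -0.13, -0.14] [1.054, -0.007, -0.001]
```

```bash
python3 -m inch '{"fingers":[0.05,0.05,0.05,0.05,0.05,0.05,0.05,0.05],"slide":[[0,0,-0.1],[0,0,0],[0,0,0],[0,0,0],[0,0,0],[0,0,0],[0,0,0],[0,0,0]],"turn":[[0.1,0,0],[0.1,0,0],[0.1,0,0],[0.1,0,0],[0.1,0,0],[0.1,0,0],[0.1,0,0],[0.1,0,0]]}'; python3 plan.py 0.4523 0.2499 0.053 7.4 1
```

```text
t: 19.57
eef_pos: [0.4525, 0.2526, 0.0519]
tool_rot: [-0.27, 1.555, 0.271]
wrist_force: [1.2, 0.3, -3.3]
width: 0.124
t19.6 pos [0.4525 0.2526 0.0519] jaw19.7 w0.124 F [ 1.2  0.3 -3.3] | world d mm [-0.2 -2.7  1.1] n 1
[-0.11, -0.24, -0.11] [0.215, -0.001, -0.001]
```

```bash
python3 -m inch '{"fingers":[0.05,0.05,0.05],"slide":[[0,-0.1,0],[0,0,0],[0,0,0]],"turn":[[0.1,0,0],[0.1,0,0],[0.01,0,0]]}'; python3 plan.py 0.4523 0.2499 0.053 7.4 1
```

```text
t: 19.82
eef_pos: [0.4529, 0.2527, 0.0519]
tool_rot: [-0.092, 1.569, 0.096]
wrist_force: [0.9, 0.1, -2.2]
width: 0.13
t19.8 pos [0.4529 0.2527 0.0519] jaw6.9 w0.130 F [ 0.9  0.1 -2.2] | world d mm [-0.6 -2.8  1.1] n 1
[-0.11, -0.27, -0.09] [-0.009, -0.001, -0.002]
```

```bash
python3 -m inch '{"fingers":[0.2,0.35,0.35,0.35,0.4,0.6,0.9,0.9,0.9,0.9,0.9],"slide":[[0,0,0],[0,0,0],[0,0,0],[-2,0,0],[-3,0,0],[-3,-2,0],[-3,-3.5,0],[0,-3.5,0],[0,-1.5,0],[0,0,0],[0,0,0]],"turn":[[0,0,0],[0,0,0],[0,0,0],[0,0,0],[0,0,0],[0.05,0,0],[0.05,0,0],[0.05,0,0],[0,0,0],[0,0,0],[0,0,0]]}'; cat > m1.py <<'E'
from h import *
def bar(c,P=None):
    P=cloud(c); m=((P[...,2]>.0655)&(P[...,2]<.075)&(np.hypot(P[...,0]-.4516,P[...,1]-.2494)<.03)).astype(np.uint8)
    n,l,st,ce=cv2.connectedComponentsWithStats(m); i=1+np.argmax(st[1:,4]); q=P[l==i]; r=cv2.minAreaRect(np.float32(q[:,:2]*1000)); b=cv2.boxPoints(r)
    e=max([b[1]-b[0],b[2]-b[1]],key=np.linalg.norm); return r, np.degrees(np.arctan2(e[1],e[0]))%180
def base(c,ctr,zlo,zhi,r=.026):
    P=cloud(c); hsv=cv2.cvtColor(c["color"],cv2.COLOR_BGR2HSV); d=np.hypot(P[...,0]-ctr[0],P[...,1]-ctr[1])
    m=(d<r)&(P[...,2]>zlo)&(P[...,2]<zhi); q=P[m]; return hexfit(q[:,:2]) if len(q)>20 else None,len(q),np.median(q[:,2]).round(4) if len(q) else None
E
python3 - <<'E'
from m1 import *
c=cap("wrist","w7.png",scale=1.4); print("bar",bar(c)); print(manip.sense()["eef_pos"])
for s in((.4485,.1765),(.4456,.1035),(.442,.030)): print(base(c,s,.068,.085))
E
```

```text
t: 20.73
eef_pos: [0.4599, 0.146, 0.167]
tool_rot: [0.009, 1.568, -0.009]
wrist_force: [-0.4, 1.0, 0.3]
width: 0.779
bar (((453.0491638183594, 249.6855010986328), (11.976766586303711, 45.586605072021484), 7.363413333892822), np.float32(97.363396))
[0.45988301 0.14632919 0.16693413]
((array([0.4493, 0.1747]), np.float64(55.5), np.float64(40.1), np.float64(44.9)), 2203, np.float64(0.0735))
(None, 0, None)
((array([0.4424, 0.0276]), np.float64(59.5), np.float64(37.3), np.float64(39.2)), 1064, np.float64(0.0736))
```

View pics/w7.png

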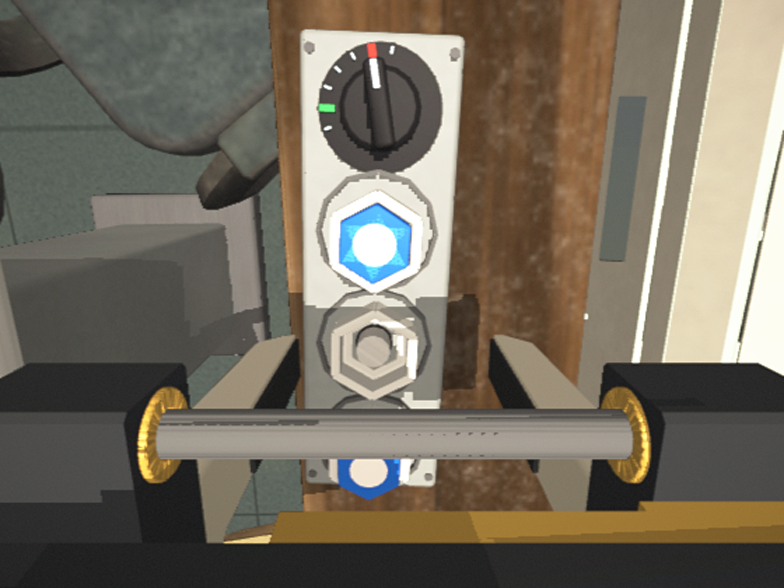

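The bar is at -82.6°, which puts the knob at 1.40, and the pointer meets red at (372,50). Both bases have risen: tops read 73.5 mm at (375,245) and (368,470), as expected. Now base 2.

```bash
python3 plan.py 0.4493 0.1747 0.10 -4.5
```

```text
t20.8 pos [0.4599 0.1463 0.1669] jaw-0.6 w0.824 F [0.2 0.5 1. ] | world d mm [-10.6  28.4 -66.9] n 2
[3.34, 1.41, -0.55] [0.034, 0.001, 0.0]
[3.35, 1.39, -0.6] [0.034, 0.001, 0.0]
```

```bash
python3 -m inch '{"fingers":[0.85,0.85,0.85,0.8],"slide":[[1,1.5,-0.6],[2,1.4,-0.6],[2.5,0.1,0],[0.5,0,0]],"turn":[[0.03,0,0],[0.03,0,0],[0,0,0],[0,0,0]]}'; python3 plan.py 0.4493 0.1747 0.066 -4.5
```

```text
t: 21.12
eef_pos: [0.4496, 0.1813, 0.1066]
tool_rot: [0.055, 1.564, -0.052]
wrist_force: [-1.0, 0.2, -0.7]
width: 0.819
t21.1 pos [0.4496 0.1813 0.1066] jaw-3.9 w0.819 F [-1.   0.2 -0.7] | world d mm [ -0.3  -6.6 -40.6] n 2
[2.03, -0.34, -0.01] [0.005, 0.003, -0.001]
[2.03, -0.33, 0.0] [0.005, 0.003, -0.001]
```

```bash
python3 -m inch '{"fingers":[0.8,0.8,0.8,0.8],"slide":[[1.2,-0.6,0],[1.2,0,0],[0.8,0,0],[0.3,0,0]],"turn":[[0.01,0,0],[0,0,0],[0,0,0],[0,0,0]]}'; python3 plan.py 0.4493 0.1747 0.066 -4.5
```

```text
t: 21.45
eef_pos: [0.4474, 0.1783, 0.0684]
tool_rot: [0.057, 1.569, -0.055]
wrist_force: [0.4, 0.2, 0.8]
width: 0.799
t21.4 pos [0.4474 0.1783 0.0684] jaw-4.1 w0.799 F [0.4 0.2 0.8] | world d mm [ 1.9 -3.6 -2.4] n 1
[0.24, -0.34, 0.22] [0.007, 0.001, -0.001]
```

```bash
python3 -m inch '{"fingers":[0.8,0.35,0.35,0.35,0.35,0.35,0.35,0.35],"slide":[[0.25,-0.35,0.2],[0.05,0,0],[0.05,0,0],[0.05,0,0],[0.05,0,0],[0.05,0,0],[0.05,0,0],[0.05,0,0]],"turn":[[0,0,0],[0,0,0],[0,0,0],[0,0,0],[0,0,0],[0,0,0],[0,0,0],[0,0,0]]}' 25; python3 plan.py 0.4493 0.1747 0.066 -4.5
```

```text
t: 22.12
eef_pos: [0.4512, 0.175, 0.0648]
tool_rot: [0.057, 1.566, -0.053]
wrist_force: [-3.8, -0.6, 6.3]
width: 0.426
t22.1 pos [0.4512 0.175  0.0648] jaw-4.0 w0.426 F [-3.8 -0.6  6.3] | world d mm [-1.9 -0.3  1.2] n 1
[-0.12, -0.05, -0.19] [0.008, 0.004, -0.003]
```

```bash
python3 -m inch '{"fingers":[0.35,0.35,0.35,0.35,0.35,0.35,0.35,0.35,0.35,0.35,0.35],"slide":[[-1,0,0],[-2,0,0],[-2.5,0,0],[-0.5,2.5,0],[0,3,0],[0,3,0],[0,3,0],[0,3,0],[0,3,0],[0,1,0],[0,0,0]],"turn":[[0,0,0],[0,0,0],[0,0,0],[-0.03,0,0],[-0.03,0,0],[-0.03,0,0],[-0.03,0,0],[-0.03,0,0],[-0.04,0,0],[0,0,0],[0,0,0]]}'; python3 - <<'E'
from h import *
c=cap("wrist","w8.png",scale=1.4); s=manip.sense(); print(s["eef_pos"],s["width"])
P=cloud(c); hsv=cv2.cvtColor(c["color"],cv2.COLOR_BGR2HSV)
m=cv2.inRange(hsv,(22,120,100),(36,255,255)); n,l,st,ce=cv2.connectedComponentsWithStats(m); i=1+np.argmax(st[1:,4]); q=P[l==i]; q=q[(q[:,2]>.0)&(q[:,2]<.02)]
print("yellow",st[i],cv2.minAreaRect(np.float32(q[:,:2]*1000)))
E
```

```text
t: 23.03
eef_pos: [0.4503, 0.3678, 0.1365]
tool_rot: [-0.092, 1.557, 0.101]
wrist_force: [-0.0, -0.1, -0.5]
width: 0.43
[0.45048943 0.36696648 0.13654939] 0.42554392000950647
yellow [  251    47   167   168 26166] ((486.6908264160156, 430.76202392578125), (137.35562133789062, 145.282958984375), 7.078309535980225)
```

View pics/w8.png

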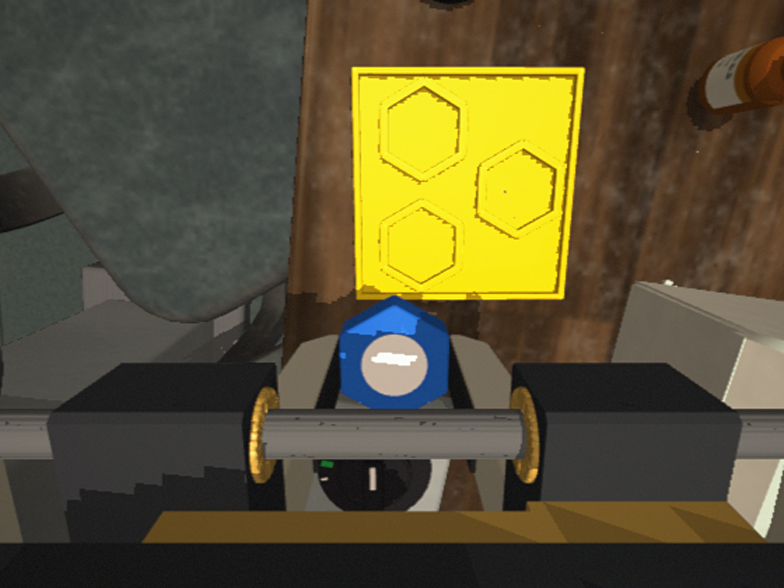

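The tray is seen whole. Pocket centres are about (421,244) for p2, (423,131) for p1 and (519,189) for p0. The base is held square at (394,350).

```bash
python3 - <<'E'
from h import *
c=manip.capture("wrist"); s=manip.sense(); print(s["eef_pos"])
for u,v in((421,244),(423,131),(519,189)): print(pix(c,u/1.4,v/1.4,.011), pix(c,u/1.4,v/1.4)[2])
P=cloud(c)
a=np.radians(6.9); Rz=np.array([[np.cos(a),-np.sin(a)],[np.sin(a),np.cos(a)]]); T=np.array([.4867,.4306])
for d in((30.3,0),(-30.3,35),(-30.3,-35)):
    g=T+Rz@np.array(d)/1000; r=np.hypot(P[...,0]-g[0],P[...,1]-g[1]); m=(r<.03)&(P[...,2]<.0085)&(P[...,2]>0); print("geom",g.round(4),hexfit(P[m][:,:2]))
q=np.array(c["z_map"]); print("held base spot",pix(c,394/1.4,364/1.4))
E
```

```text
[0.45068176 0.36569259 0.13628608]
[0.46574241 0.39372134 0.011     ] 0.004307080634305849
[0.45759433 0.46103205 0.011     ] 0.004407821183828486
[0.52104539 0.43482579 0.011     ] 0.0040219386465839
geom [0.5168 0.4342] (array([0.5154, 0.433 ]), np.float64(3.5), np.float64(57.4), np.float64(59.1))
geom [0.4524 0.4617] (array([0.4512, 0.4609]), np.float64(8.0), np.float64(58.0), np.float64(59.4))
geom [0.4608 0.3922] (array([0.4592, 0.3931]), np.float64(12.5), np.float64(57.5), np.float64(59.4))
held base spot [0.45021717 0.36703098 0.14522278]
```

```bash
python3 - <<'E'
from h import *
c=cap("wrist","w8b.png",crop=(245,40,425,220),scale=4); P=cloud(c); s=manip.sense(); print(s["eef_pos"])
v=174
print([(u,round(float(P[v,u,2]*1000),1)) for u in range(250,420,3)])
u=301; print([(v,round(float(P[v,u,2]*1000),1)) for v in range(45,215,3)])
E
```

```text
[0.4508242  0.36488381 0.13606368]
[(250, -0.5), (253, 0.0), (256, 11.2), (259, 3.5), (262, 4.0), (265, 5.0), (268, 6.3), (271, 3.9), (274, 9.4), (277, 4.5), (280, 5.8), (283, 5.1), (286, 5.1), (289, 4.6), (292, 4.7), (295, 4.0), (298, 4.3), (301, 4.6), (304, 4.3), (307, 4.4), (310, 3.2), (313, 4.3), (316, 5.4), (319, 4.3), (322, 5.0), (325, 9.6), (328, 11.4), (331, 3.7), (334, 3.8), (337, 3.6), (340, 4.6), (343, 3.5), (346, 4.5), (349, 4.1), (352, 4.6), (355, 3.5), (358, 3.6), (361, 4.2), (364, 4.6), (367, 302.0), (370, 4.6), (373, 3.3), (376, 3.2), (379, 4.8), (382, 4.4), (385, 4.4), (388, 4.3), (391, 5.7), (394, 3.0), (397, 4.4), (400, 5.3), (403, 9.3), (406, 0.1), (409, 0.9), (412, -0.6), (415, -1.0), (418, -1.2)]
[(45, 10.6), (48, 11.0), (51, 4.9), (54, 10.5), (57, 10.4), (60, 4.9), (63, 4.3), (66, 3.8), (69, 3.4), (72, 5.0), (75, 4.0), (78, 3.6), (81, 4.4), (84, 5.2), (87, 3.0), (90, 3.9), (93, 4.2), (96, 4.0), (99, 4.4), (102, 3.7), (105, 5.3), (108, 4.9), (111, 3.0), (114, 4.4), (117, 3.3), (120, 9.4), (123, 10.7), (126, 9.4), (129, 3.4), (132, 4.2), (135, 5.5), (138, 3.9), (141, 10.4), (144, 11.1), (147, 4.4), (150, 3.6), (153, 3.9), (156, 2.8), (159, 4.0), (162, 4.7), (165, 3.8), (168, 4.2), (171, 3.9), (174, 4.6), (177, 4.5), (180, 4.2), (183, 4.3), (186, 4.4), (189, 3.6), (192, 5.5), (195, 5.3), (198, 4.7), (201, 9.9), (204, 10.3), (207, 10.3), (210, 11.4), (213, 1.4)]
```

View pics/w8b.png

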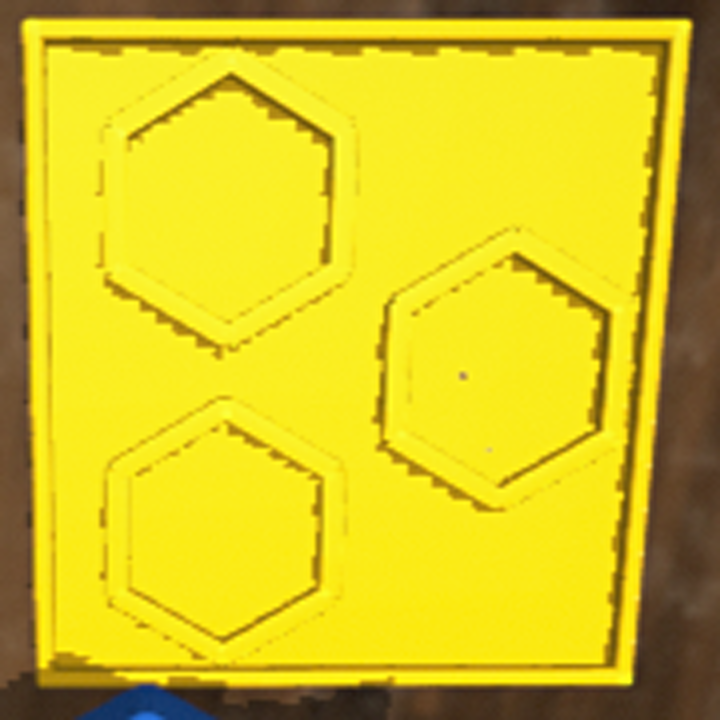

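The crop shows that the pockets are low hexagonal walls on the tray floor. Their inner centres in the crop are p2 (225,530), p1 (230,199) and p0 (507,370).

```bash
python3 - <<'E'
from h import *
c=manip.capture("wrist"); s=manip.sense(); print(s["eef_pos"])
f=lambda x,y,z=.011: pix(c,245+x/4,40+y/4,z)[:2]
p2,p1,p0=f(225,530),f(230,199),f(507,370); print(p2,p1,p0, np.linalg.norm(p1-p2),np.linalg.norm(p0-p1),np.linalg.norm(p0-p2))
print("p2 verts",[f(*x) for x in((225,420),(222,640),(130,530),(322,530))])
print("corners",[f(*x).round(4) for x in((22,20),(692,20),(632,685),(38,685))])
# depth: wall mask (z>8.5mm) fit of model
P=cloud(c); hsv=cv2.cvtColor(c["color"],cv2.COLOR_BGR2HSV); Y=cv2.inRange(hsv,(22,100,80),(36,255,255))>0
w=P[Y&(P[...,2]>.008)&(P[...,2]<.013)][:,:2]
from scipy.optimize import minimize
def hd(q,c0,a): # hex-norm radius
    e=q-c0; return np.max([np.abs(e@[np.cos(a+k*np.pi/3),np.sin(a+k*np.pi/3)]) for k in range(3)],axis=0)
def cost(x,dets=((0,),)):
    # fraction of wall pts falling inside pocket interiors (<21.4mm)
    a=x[2]; Rz=np.array([[np.cos(a),-np.sin(a)],[np.sin(a),np.cos(a)]]); t=0
    for d in((.0404,0),(-.0202,.035),(-.0202,-.035)):
        r=hd(w,x[:2]+Rz@d,a); t-=np.sum((r>.0214)&(r<.0264))-np.sum(r<.0208)
    return t
g=(p0+p1+p2)/3
best=min(((cost((g[0]+i*.0005,g[1]+j*.0005,np.radians(b))),i,j,b) for i in range(-12,13) for j in range(-12,13) for b in(5,5.5,6,6.5,7,7.5,8,8.5)))
print(len(w),best,g+np.array(best[1:3])*.0005)
E
```

```text
[0.45091136 0.364447   0.13592641]
[0.4663002 0.3931628] [0.45794521 0.46175828] [0.52181521 0.43461204] 0.06910243527356041 0.06939954028207304 0.06928171170568882
p2 verts [array([0.46305498, 0.41683113]), array([0.46900891, 0.36842771]), array([0.44548036, 0.3906537 ]), array([0.48759214, 0.39572878])]
corners [array([0.4117, 0.4904]), array([0.5461, 0.5071]), array([0.5634, 0.3691]), array([0.4289, 0.3531])]
6765 (np.int64(-3371), -1, 1, 7) [0.48152021 0.43034437]
```

```bash
python3 plan.py 0.4572 0.462 0.06 7 4
```

```text
t23.2 pos [0.4509 0.3644 0.1359] jaw6.9 w0.427 F [ 0.7 -0.6 -1.3] | world d mm [  6.3  97.6 -75.9] n 4
[1.91, 2.4, 0.43] [-0.0, 0.003, -0.001]
[1.91, 2.4, 0.43] [-0.0, 0.003, -0.001]
[1.91, 2.4, 0.44] [-0.0, 0.003, -0.001]
[1.9, 2.4, 0.45] [-0.0, 0.003, -0.001]
```

```bash
python3 -m inch '{"fingers":[0.35,0.35,0.35,0.35,0.35,0.35],"slide":[[1,2.4,0.4],[1.9,2.4,0.4],[1.9,2.4,0.4],[1.9,2.4,0.4],[1,0.3,0],[0.1,0,0]],"turn":[[0,0.01,0],[0,0,0],[0,0,0],[0,0,0],[0,0,0],[0,0,0]]}'; python3 plan.py 0.4572 0.462 0.025 7;python3 - <<'E'
from h import *
s=manip.sense(); c=cap("wrist"); 
m=cv2.inRange(cv2.cvtColor(c["color"],cv2.COLOR_BGR2HSV),(100,120,60),(125,255,255)); P=cloud(c); e=s["eef_pos"]
b=(m>0)&(np.hypot(P[...,0]-e[0],P[...,1]-e[1])<.035); z=np.percentile(P[b][:,2],80); print("blue top z",z, hexfit(P[b&(abs(P[...,2]-z)<.004)][:,:2]))
E
```

```text
t: 23.73
eef_pos: [0.4615, 0.4591, 0.0583]
tool_rot: [-0.08, 1.564, 0.085]
wrist_force: [-0.2, -0.8, -0.3]
width: 0.429
t23.7 pos [0.4615 0.4591 0.0583] jaw6.0 w0.429 F [-0.2 -0.8 -0.3] | world d mm [ -4.3   2.9 -33.3] n 1
[3.33, 0.32, -0.42] [-0.017, 0.005, -0.003]
blue top z 0.06726027051593654 (array([0.4612, 0.4593]), np.float64(7.0), np.float64(39.9), np.float64(43.1))
```

```bash
cat > bl.py <<'E'
from h import *
def blue(c,e,r=.035):
    m=cv2.inRange(cv2.cvtColor(c["color"],cv2.COLOR_BGR2HSV),(100,120,60),(125,255,255)); P=cloud(c)
    b=(m>0)&(np.hypot(P[...,0]-e[0],P[...,1]-e[1])<r); z=np.percentile(P[b][:,2],80); q=P[b&(abs(P[...,2]-z)<.004)]; t=P[(np.hypot(P[...,0]-e[0],P[...,1]-e[1])<.02)&(abs(P[...,2]-z)<.006)]
    A=np.c_[t[:,:2]-t[:,:2].mean(0),np.ones(len(t))]; return round(z,4),hexfit(q[:,:2]),"tilt",np.degrees(np.linalg.lstsq(A,t[:,2],rcond=None)[0][:2]).round(1)
if __name__=="__main__":
    s=manip.sense(); print("tcp",s["eef_pos"].round(4)); print(blue(manip.capture("wrist"),s["eef_pos"]))
E
python3 -m inch '{"fingers":[0.35,0.35,0.35,0.35],"slide":[[1,0.3,-0.4],[1.2,0,0],[1.2,0,0],[0.4,0,0]],"turn":[[-0.02,0,0],[0,0,0],[0,0,0],[0,0,0]]}'; python3 bl.py; python3 plan.py 0.4572 0.462 0.02 7
```

```text
t: 24.12
eef_pos: [0.4602, 0.4587, 0.0223]
tool_rot: [-0.093, 1.559, 0.101]
wrist_force: [0.6, -0.3, -1.6]
width: 0.425
tcp [0.4602 0.4587 0.0223]
(np.float64(0.0312), (array([0.4598, 0.4589]), np.float64(8.0), np.float64(39.9), np.float64(43.3)), 'tilt', array([ 0.5, -0.3]))
t24.2 pos [0.4601 0.4585 0.022 ] jaw7.1 w0.427 F [-0.3  0.2 -0.4] | world d mm [-2.9  3.5 -2. ] n 1
[0.2, 0.38, -0.24] [0.001, 0.009, -0.004]
```

```bash
python3 -m inch '{"fingers":[0.35,0.35,0.35],"slide":[[0,0.4,-0.25],[0.3,0,0],[0.05,0,0]],"turn":[[0,0.01,0],[0,0,0],[0,0,0]]}'; python3 bl.py; python3 plan.py 0.4572 0.462 0.013 7
```

```text
t: 24.42
eef_pos: [0.4572, 0.4619, 0.0185]
tool_rot: [-0.093, 1.571, 0.099]
wrist_force: [-0.5, -0.0, -1.7]
width: 0.425
tcp [0.4572 0.4619 0.0185]
(np.float64(0.0275), (array([0.4568, 0.4622]), np.float64(7.0), np.float64(39.9), np.float64(43.1)), 'tilt', array([-0.3, -0.4]))
t24.5 pos [0.4573 0.4621 0.0189] jaw7.0 w0.428 F [-0.1 -0.7 -0.4] | world d mm [-0.1 -0.1 -5.9] n 1
[0.59, -0.01, -0.02] [0.0, -0.001, -0.005]
```

Base at (0.4568,0.4622) against the pocket at (0.4572,0.4626), and yaw matches. Lowering gently.

```bash
python3 -m inch '{"fingers":[0.35,0.35,0.35],"slide":[[0.3,0,0],[0.25,0,0],[0.15,0,0]],"turn":[[0,0,0],[0,0,0],[0,0,0]]}'; python3 bl.py
```

```text
t: 24.72
eef_pos: [0.4583, 0.4632, 0.013]
tool_rot: [-0.092, 1.568, 0.101]
wrist_force: [-0.7, 0.2, -1.0]
width: 0.425
tcp [0.4583 0.4632 0.013 ]
(np.float64(0.0219), (array([0.458 , 0.4634]), np.float64(7.5), np.float64(40.0), np.float64(43.1)), 'tilt', array([-0. , -0.2]))
```

The base top reads 21.9 mm, so its bottom is 5 mm below the wall tops. It has dropped in with no contact force. Releasing.

```bash
python3 -m inch '{"fingers":[0.35,0.55,0.6,0.6,0.6,0.6,0.7,0.8,0.8,0.8],"slide":[[0.1,0,0],[0,0,0],[0,0,0],[-1,0,0],[-2.5,0,0],[-3,-1,0],[-2.5,-3,0],[-1,-3,0],[0,0,0],[0,0,0]],"turn":[[0,0,0],[0,0,0],[0,0,0],[0,0,0],[0,0,0],[0,0,0],[0,0,0],[0,0,0],[0,0,0],[0,0,0]]}'; python3 - <<'E'
from bl import *
c=cap("wrist"); print(manip.sense()["eef_pos"]); print(blue(c,(.458,.463)))
t=manip.capture("side"); print("side",blue(t,(.458,.463)))
E
python3 plan.py 0.443 0.0285 0.12 -1 12
```

```text
t: 25.6
eef_pos: [0.4667, 0.3913, 0.1196]
tool_rot: [-0.094, 1.567, 0.103]
wrist_force: [0.3, 0.1, 0.5]
width: 0.79
[0.46701191 0.39140717 0.11964834]
(np.float64(0.021), (array([0.4578, 0.4629]), np.float64(7.0), np.float64(39.4), np.float64(44.1)), 'tilt', array([-0.1,  0. ]))
side (np.float64(0.0222), (array([0.4554, 0.4682]), np.float64(8.5), np.float64(36.9), np.float64(37.9)), 'tilt', array([-1.3,  2. ]))
t25.7 pos [0.4664 0.3918 0.1186] jaw7.2 w0.797 F [ 0.3  0.1 -0.4] | world d mm [ -23.4 -363.3    1.4] n 12
[-0.03, -2.98, -0.57] [0.012, 0.0, -0.0]
[-0.03, -2.99, -0.54] [0.012, 0.0, -0.0]
[-0.03, -2.99, -0.5] [0.012, 0.0, -0.0]
[-0.02, -3.0, -0.47] [0.012, 0.0, -0.0]
[-0.02, -3.0, -0.43] [0.012, 0.0, -0.0]
[-0.02, -3.01, -0.39] [0.012, 0.0, -0.0]
[-0.02, -3.01, -0.36] [0.012, 0.0, -0.0]
[-0.02, -3.02, -0.32] [0.012, 0.0, -0.0]
[-0.02, -3.02, -0.29] [0.012, 0.0, -0.0]
[-0.02, -3.02, -0.25] [0.012, 0.0, -0.0]
[-0.01, -3.03, -0.21] [0.012, 0.0, -0.0]
[-0.01, -3.03, -0.18] [0.012, 0.0, -0.0]
```

Fully home: top at 21.0 mm, level. Now base 0 on seat 0.

```bash
python3 -m inch '{"fingers":[0.8,0.8,0.8,0.8,0.8,0.8,0.8,0.8,0.8,0.8,0.8,0.8],"slide":[[0,-3,-0.5],[0,-3.2,-0.5],[0,-3.2,-0.5],[0,-3.2,-0.5],[0,-3.2,-0.4],[0,-3.2,-0.4],[0,-3.2,-0.4],[0,-3.2,-0.3],[0,-3.2,-0.3],[0,-3.2,-0.3],[0,-3.2,-0.2],[0,-1,0]],"turn":[[0.01,0,0],[0.01,0,0],[0.01,0,0],[0.01,0,0],[0.01,0,0],[0.01,0,0],[0.01,0,0],[0.01,0,0],[0.01,0,0],[0.01,0,0],[0.01,0,0],[0.01,0,0]]}';python3 -m inch '{"fingers":[0.8],"slide":[[0,0,0]],"turn":[[0,0,0]]}'; python3 - <<'E'
from bl import *
c=cap("wrist"); print(blue(c,(.4424,.029),.03))
E
python3 plan.py 0.4424 0.0285 0.066 -1
```

```text
t: 26.7
eef_pos: [0.4433, 0.0263, 0.1063]
tool_rot: [-0.011, 1.587, 0.019]
wrist_force: [-0.5, 0.2, -0.7]
width: 0.795
t: 26.78
eef_pos: [0.443, 0.0251, 0.1057]
tool_rot: [-0.009, 1.588, 0.017]
wrist_force: [-0.5, -0.1, 0.3]
width: 0.801
(np.float64(0.0738), (array([0.4421, 0.0298]), np.float64(59.0), np.float64(39.7), np.float64(44.5)), 'tilt', array([-0., -0.]))
t26.8 pos [0.443  0.0259 0.1056] jaw1.0 w0.795 F [-0.3 -1.2  0.2] | world d mm [ -0.6   2.6 -39.6] n 2
[1.98, 0.12, 0.01] [0.017, -0.009, -0.003]
[1.98, 0.12, -0.01] [0.017, -0.009, -0.003]
```

Base 0 is at (0.4421,0.0298), yaw -1°, top at 73.8 mm, level.

```bash
python3 -m inch '{"fingers":[0.8,0.8,0.8,0.8],"slide":[[1.2,0.4,-0.1],[1.2,0,0],[1.1,0,0],[0.3,0,0]],"turn":[[0.03,-0.01,0],[0,0,0],[0,0,0],[0,0,0]]}'; python3 plan.py 0.4421 0.0298 0.066 -1
```

```text
t: 27.17
eef_pos: [0.4429, 0.0358, 0.0666]
tool_rot: [0.014, 1.577, -0.002]
wrist_force: [-0.5, 0.6, -0.2]
width: 0.798
t27.2 pos [0.4429 0.0358 0.0666] jaw-0.6 w0.798 F [-0.5  0.6 -0.2] | world d mm [-0.8 -6.  -0.6] n 1
[0.06, -0.6, -0.08] [0.007, -0.006, -0.007]
```

```bash
python3 -m inch '{"fingers":[0.8,0.7,0.35,0.35,0.35,0.35,0.35,0.35,0.35],"slide":[[0.1,-0.5,-0.1],[0,-0.1,0],[0.05,0,0],[0.05,0,0],[0.05,0,0],[0.05,0,0],[0.05,0,0],[0.05,0,0],[0.05,0,0]],"turn":[[0,-0.01,0],[0,0,0],[0,0,0],[0,0,0],[0,0,0],[0,0,0],[0,0,0],[0,0,0],[0,0,0]]}' 25; python3 plan.py 0.4421 0.0298 0.066 -1
```

```text
t: 27.92
eef_pos: [0.4421, 0.032, 0.063]
tool_rot: [0.011, 1.567, 0.002]
wrist_force: [-3.3, 0.5, 6.2]
width: 0.426
t27.9 pos [0.4421 0.032  0.063 ] jaw-0.3 w0.426 F [-3.3  0.5  6.2] | world d mm [-0.  -2.2  3. ] n 1
[-0.3, -0.22, 0.0] [0.012, 0.004, -0.008]
```

```bash
python3 -m inch '{"fingers":[0.35,0.35,0.35,0.35,0.35,0.35,0.35,0.35,0.35,0.35,0.35,0.35],"slide":[[-1,0,0],[-2,0,0],[-2.5,0,0],[-0.5,2.5,0],[0,3.2,0],[0,3.2,0.1],[0,3.2,0.1],[0,3.2,0.2],[0,3.2,0.3],[0,3.2,0.3],[0,3.2,0.4],[0,3.2,0.4]],"turn":[[0,0,0],[0,0,0],[0,0,0],[0,0,0],[-0.015,0,0],[-0.015,0,0],[-0.015,0,0],[-0.015,0,0],[-0.015,0,0],[-0.015,0,0],[-0.015,0,0],[-0.015,0,0]]}'; python3 plan.py 0.466 0.3932 0.05 7
```

```text
t: 28.92
eef_pos: [0.452, 0.3202, 0.138]
tool_rot: [-0.077, 1.555, 0.091]
wrist_force: [0.2, 0.4, -0.9]
width: 0.429
t28.9 pos [0.452  0.3202 0.138 ] jaw6.1 w0.429 F [ 0.2  0.4 -0.9] | world d mm [ 14.  73. -88.] n 4
[2.22, 1.76, 0.51] [-0.004, 0.004, -0.002]
[2.22, 1.76, 0.53] [-0.004, 0.004, -0.002]
[2.21, 1.76, 0.54] [-0.004, 0.004, -0.002]
[2.21, 1.77, 0.56] [-0.004, 0.004, -0.002]
```

```bash
python3 -m inch '{"fingers":[0.35,0.35,0.35,0.35,0.35,0.35],"slide":[[0.5,2.2,0.5],[1.5,2.3,0.5],[2.2,2.3,0.5],[2.2,0.5,0.3],[2,0,0],[0.3,0,0]],"turn":[[-0.01,0.01,0],[-0.01,0,0],[0,0,0],[0,0,0],[0,0,0],[0,0,0]]}'; python3 bl.py; python3 plan.py 0.466 0.3932 0.02 7
```

```text
t: 29.42
eef_pos: [0.464, 0.4105, 0.0567]
tool_rot: [-0.094, 1.554, 0.12]
wrist_force: [-0.7, -0.1, -0.9]
width: 0.426
tcp [0.464  0.4105 0.0567]
(np.float64(0.0672), (array([0.4642, 0.4082]), np.float64(8.0), np.float64(40.1), np.float64(42.5)), 'tilt', array([ 0.9, -1. ]))
t29.5 pos [0.4644 0.4105 0.0577] jaw7.8 w0.421 F [-0.9 -1.2 -1.3] | world d mm [  1.6 -17.3 -37.7] n 2
[1.87, -0.9, -0.07] [0.007, 0.008, -0.008]
[1.88, -0.88, -0.05] [0.007, 0.008, -0.008]
```

```bash
python3 -m inch '{"fingers":[0.35,0.35,0.35,0.35],"slide":[[0.5,-1.5,0],[1.4,0,0],[1.2,0,0],[0.2,0,0]],"turn":[[0.01,0.012,-0.015],[0,0,0],[0,0,0],[0,0,0]]}'; python3 bl.py; python3 plan.py 0.466 0.395 0.02 7
```

```text
t: 29.8
eef_pos: [0.4698, 0.3944, 0.0274]
tool_rot: [-0.095, 1.56, 0.098]
wrist_force: [-0.8, -0.0, -1.5]
width: 0.428
tcp [0.4698 0.3944 0.0274]
(np.float64(0.0379), (array([0.47  , 0.3922]), np.float64(7.0), np.float64(39.9), np.float64(42.2)), 'tilt', array([ 0.6, -1.9]))
t29.9 pos [0.4699 0.3945 0.0277] jaw7.1 w0.429 F [-0.3  0.3 -1.5] | world d mm [-3.9  0.5 -7.7] n 1
[0.77, 0.1, -0.39] [0.001, 0.008, -0.002]
```

```bash
python3 -m inch '{"fingers":[0.35,0.35,0.35],"slide":[[0.2,0.15,-0.4],[0.6,0,0],[0.1,0,0]],"turn":[[0,0.01,0],[0,0,0],[0,0,0]]}'; python3 bl.py; python3 plan.py 0.466 0.395 0.02 7
```

```text
t: 30.1
eef_pos: [0.4663, 0.3957, 0.0194]
tool_rot: [-0.094, 1.57, 0.098]
wrist_force: [0.7, -0.9, -1.2]
width: 0.428
tcp [0.4663 0.3957 0.0194]
(np.float64(0.03), (array([0.4663, 0.3934]), np.float64(6.5), np.float64(40.0), np.float64(42.6)), 'tilt', array([-0.1, -1.7]))
t30.1 pos [0.4665 0.3958 0.0197] jaw7.0 w0.428 F [ 0.8  0.4 -1.3] | world d mm [-0.5 -0.8  0.3] n 1
[-0.03, -0.08, -0.06] [0.0, -0.001, -0.003]
```

```bash
python3 -m inch '{"fingers":[0.35,0.35,0.35],"slide":[[0.35,-0.05,0],[0.35,0,0],[0.2,0,0]],"turn":[[0,0,0],[0,0,0],[0,0,0]]}'; python3 bl.py
```

```text
t: 30.4
eef_pos: [0.4672, 0.3962, 0.0112]
tool_rot: [-0.093, 1.568, 0.1]
wrist_force: [-0.1, 0.4, 8.2]
width: 0.425
tcp [0.4672 0.3962 0.0112]
(np.float64(0.0219), (array([0.4673, 0.3941]), np.float64(6.5), np.float64(39.9), np.float64(42.4)), 'tilt', array([ 0.2, -1.7]))
```

Base 0 is inside the pocket, top at 21.9 mm. Releasing and checking.

```bash
python3 -m inch '{"fingers":[0.45,0.55,0.6,0.6,0.6,0.6,0.6,0.6,0.6,0.6],"slide":[[0,0,0],[0,0,0],[0,0,0],[-1,0,0],[-2.5,0,0],[-3,-1,0],[-2.5,-3,0],[-1,-3,0],[0,0,0],[0,0,0]],"turn":[[0,0,0],[0,0,0],[0,0,0],[0,0,0],[0,0,0],[0,0,0],[0,0,0],[0,0,0],[0,0,0],[0,0,0]]}'; python3 - <<'E'
from bl import *
c=cap("wrist","w9.png",scale=1.4); print(manip.sense()["eef_pos"]); print(blue(c,(.458,.463),.03)); print(blue(c,(.467,.394),.03))
E
python3 plan.py 0.4531 0.2499 0.12 7.4
```

```text
t: 31.28
eef_pos: [0.4757, 0.3245, 0.1192]
tool_rot: [-0.096, 1.566, 0.101]
wrist_force: [-0.0, 0.8, 0.8]
width: 0.599
[0.47589767 0.32461101 0.11918733]
(np.float64(0.021), (array([0.4579, 0.4624]), np.float64(6.5), np.float64(39.6), np.float64(41.9)), 'tilt', array([-0. ,  0.1]))
(np.float64(0.021), (array([0.4672, 0.3935]), np.float64(7.0), np.float64(39.0), np.float64(43.8)), 'tilt', array([-0.1, -0.1]))
t31.3 pos [0.4759 0.3246 0.1192] jaw7.2 w0.599 F [0.3 0.7 0.8] | world d mm [-22.8 -74.7   0.8] n 3
[-0.04, -2.38, -1.07] [-0.001, 0.001, -0.001]
[-0.03, -2.37, -1.07] [-0.001, 0.001, -0.001]
[-0.03, -2.37, -1.07] [-0.001, 0.001, -0.001]
```

View pics/w9.png

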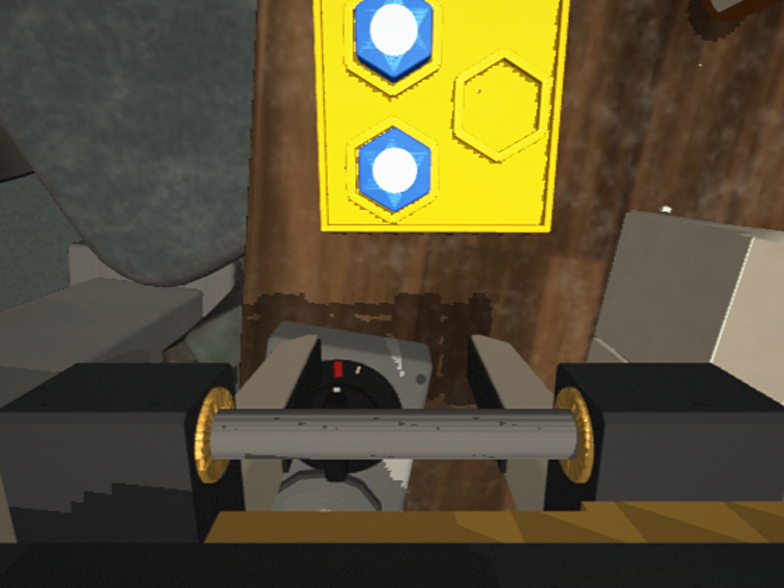

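Both bases lie home and level: tops at 21.0 mm, at (393,35) and (393,170) in the picture. Now back to the knob, gripping the bar at jaw 7.4° and turning counter-clockwise to green.

```bash
python3 -m inch '{"fingers":[0.4,0.35,0.35,0.35,0.35],"slide":[[0,-2.4,-1.1],[0,-2.4,-1.1],[0.5,-2.4,-1.1],[0.5,0,0],[0,0,0]],"turn":[[0,0,0],[0,0,0],[0,0,0],[0,0,0],[0,0,0]]}'; python3 plan.py 0.4531 0.2499 0.053 7.4
```

```text
t: 31.75
eef_pos: [0.4497, 0.2498, 0.1067]
tool_rot: [-0.099, 1.568, 0.105]
wrist_force: [-0.2, 0.2, -0.5]
width: 0.357
t31.8 pos [0.4497 0.2498 0.1067] jaw7.4 w0.357 F [-0.2  0.2 -0.5] | world d mm [  3.4   0.1 -53.7] n 2
[2.69, -0.03, 0.17] [0.0, 0.0, -0.002]
[2.69, -0.02, 0.17] [0.0, 0.0, -0.002]
```

```bash
python3 -m inch '{"fingers":[0.35,0.35,0.35,0.35],"slide":[[1.5,0,0.4],[1.5,0,0],[1.5,0,0],[0.6,0,0]],"turn":[[0,0,0],[0,0,0],[0,0,0],[0,0,0]]}'; python3 plan.py 0.4531 0.2499 0.053 7.4
```

```text
t: 32.08
eef_pos: [0.4552, 0.255, 0.0556]
tool_rot: [-0.098, 1.565, 0.108]
wrist_force: [-0.2, 0.4, -0.6]
width: 0.348
t32.1 pos [0.4552 0.255  0.0556] jaw7.5 w0.348 F [-0.2  0.4 -0.6] | world d mm [-2.1 -5.1 -2.6] n 1
[0.26, -0.48, -0.28] [0.002, 0.003, -0.006]
```

```bash
python3 -m inch '{"fingers":[0.35,0.1,0.05,0.05,0.05,0.05],"slide":[[0.2,-0.5,-0.2],[0.05,0,0],[0.05,0,0],[0.05,0,0],[0,0,0],[0,0,0]],"turn":[[0,0,0],[0,0,0],[0,0,0],[0,0,0],[0,0,0],[0,0,0]]}' 40; python3 plan.py 0.4531 0.2499 0.053 87.6 1
```

```text
t: 32.58
eef_pos: [0.4531, 0.2516, 0.0514]
tool_rot: [-0.101, 1.568, 0.109]
wrist_force: [1.9, -0.1, -8.8]
width: 0.126
t32.6 pos [0.4531 0.2516 0.0514] jaw7.7 w0.126 F [ 1.9 -0.1 -8.8] | world d mm [ 0.  -1.7  1.6] n 1
[-0.16, -0.16, -0.02] [-1.395, 0.004, -0.004]
```

```bash
python3 -m inch '{"fingers":[0.05,0.05,0.05,0.05,0.05,0.05,0.05,0.05,0.05,0.05],"slide":[[0,-0.1,0],[0,0,0],[0,0,0],[0,0,0],[0,0,0],[0,0,0],[0,0,0],[0,0,0],[0,0,0],[0,0,0]],"turn":[[-0.1,0,0],[-0.1,0,0],[-0.1,0,0],[-0.1,0,0],[-0.1,0,0],[-0.1,0,0],[-0.1,0,0],[-0.1,0,0],[-0.1,0,0],[-0.1,0,0]]}'; python3 plan.py 0.4531 0.2499 0.053 87.6 1
```

```text
t: 33.42
eef_pos: [0.4527, 0.2513, 0.0514]
tool_rot: [-0.906, 1.366, 0.918]
wrist_force: [0.6, 1.2, -3.2]
width: 0.126
t33.4 pos [0.4527 0.2513 0.0514] jaw67.3 w0.126 F [ 0.6  1.2 -3.2] | world d mm [ 0.4 -1.4  1.6] n 1
[-0.16, -0.09, -0.11] [-0.354, 0.008, -0.002]
```

```bash
python3 -m inch '{"fingers":[0.05,0.05,0.05,0.05,0.05],"slide":[[0,0,0],[0,0,0],[0,0,0],[0,0,0],[0,0,0]],"turn":[[-0.1,0,0],[-0.1,0,0],[-0.1,0,0],[-0.05,0,0],[0,0,0]]}'; python3 plan.py 0.4531 0.2499 0.053 87.6 1
```

```text
t: 33.83
eef_pos: [0.4526, 0.2511, 0.0514]
tool_rot: [-1.186, 1.214, 1.196]
wrist_force: [1.7, 0.7, -4.5]
width: 0.126
t33.8 pos [0.4526 0.2511 0.0514] jaw88.7 w0.126 F [ 1.7  0.7 -4.5] | world d mm [ 0.5 -1.2  1.6] n 1
[-0.16, -0.05, -0.12] [0.018, 0.009, -0.0]
```

```bash
python3 -m inch '{"fingers":[0.05,0.05,0.15,0.3,0.35,0.35,0.35,0.35,0.35,0.35,0.35,0.35],"slide":[[0,0,0],[0,0,0],[0,0,0],[0,0,0],[0,0,0],[-1.5,0,0],[-3,0,0],[-3,0,0],[-3,0,-2],[-3,0,-3],[-2,0,-3],[0,0,-2]],"turn":[[0.025,0,0],[0,0,0],[0,0,0],[0,0,0],[0,0,0],[0,0,0],[0,0,0],[0.1,0,0],[0.12,0,0],[0.12,0,0],[0.12,0,0],[0.12,0,0]]}'; python3 plan.py 0.45 0.12 0.22 -2
```

```text
t: 34.83
eef_pos: [0.4183, 0.156, 0.2136]
tool_rot: [-0.707, 1.446, 0.718]
wrist_force: [0.6, 0.4, 0.3]
width: 0.352
t34.8 pos [0.4183 0.156  0.2136] jaw52.3 w0.352 F [0.6 0.4 0.3] | world d mm [ 31.7 -36.    6.4] n 9
[-0.07, -0.52, -0.1] [0.105, 0.0, -0.001]
[-0.07, -0.53, -0.05] [0.105, 0.0, -0.001]
[-0.07, -0.53, 0.01] [0.105, 0.0, -0.001]
[-0.07, -0.53, 0.07] [0.105, 0.0, -0.001]
[-0.07, -0.52, 0.12] [0.105, 0.0, -0.001]
[-0.07, -0.5, 0.18] [0.105, 0.0, -0.001]
[-0.07, -0.48, 0.23] [0.105, 0.0, -0.001]
[-0.07, -0.46, 0.28] [0.105, 0.0, -0.001]
[-0.07, -0.42, 0.32] [0.105, 0.0, -0.001]
```

```bash
python3 -m inch '{"fingers":[0.35,0.35,0.35,0.35,0.35,0.35,0.35,0.35,0.35,0.35],"slide":[[0,-0.8,-0.1],[0,-0.9,0],[0,-0.9,0],[0,-0.9,0.1],[0,-0.9,0.1],[0,-0.9,0.2],[0,-0.9,0.2],[0,-0.9,0.3],[0,-0.9,0.3],[0,0,0]],"turn":[[0.11,0,0],[0.11,0,0],[0.11,0,0],[0.11,0,0],[0.11,0,0],[0.11,0,0],[0.11,0,0],[0.1,0,0],[0.1,0,0],[0,0,0]]}'; python3 - <<'E'
from m1 import *; from bl import blue
c=cap("wrist","w10.png",scale=1.4); print(manip.sense()["eef_pos"],"bar",bar(c)); P=cloud(c)
for ctr in((.4485,.1755),(.4456,.1035),(.442,.029)):
    ctr=np.array(ctr); d=np.hypot(P[...,0]-ctr[0],P[...,1]-ctr[1]); m=(d<.034)&(P[...,2]>.056)&(P[...,2]<.075)
    q=P[m]; 
    if len(q)<30: print("few"); continue
    A=np.c_[q[:,:2]-ctr,np.ones(len(q))]; print(hexfit(q[:,:2]),"plane",np.linalg.lstsq(A,q[:,2],rcond=None)[0].round(3))
t=cap("top","top2.png",scale=1.42)
for x in((.458,.463),(.467,.394)): print(blue(t,x,.03))
E
```

```text
t: 35.67
eef_pos: [0.466, 0.0819, 0.2233]
tool_rot: [0.104, 1.551, -0.087]
wrist_force: [0.7, 0.2, 0.9]
width: 0.349
[0.46573986 0.08260851 0.22337699] bar (((453.0576171875, 249.7591552734375), (12.496907234191895, 45.269798278808594), 86.99503326416016), np.float32(176.99501))
(array([0.4503, 0.1741]), np.float64(56.0), np.float64(54.0), np.float64(60.0)) plane [ 0.002 -0.005  0.061]
(array([0.4466, 0.1027]), np.float64(57.0), np.float64(54.0), np.float64(60.2)) plane [0.003 0.004 0.061]
(array([0.4416, 0.0291]), np.float64(58.0), np.float64(54.3), np.float64(58.3)) plane [0.005 0.    0.061]
(np.float64(0.0238), (array([0.458, 0.461]), np.float64(9.0), np.float64(37.1), np.float64(39.7)), 'tilt', array([ 0.1, -0.8]))
(np.float64(0.0238), (array([0.4677, 0.3917]), np.float64(3.0), np.float64(36.7), np.float64(39.0)), 'tilt', array([0.2, 0.3]))
```

View pics/w10.png

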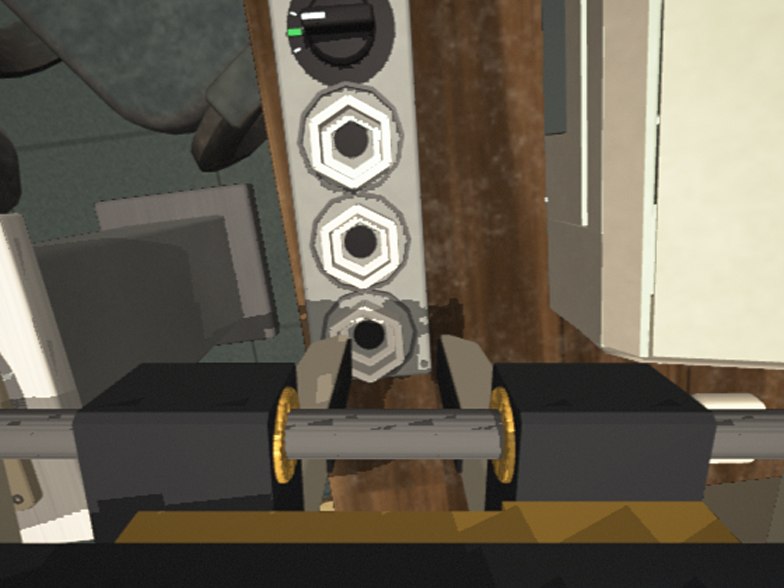

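The three empty rings are seated at (352,138), (360,241) and (369,335). The bar is at -3.0°, which puts the pointer on the green mark. Handing in.

```bash
python3 -c "
from workcell import manip
print(manip.sense()['wrist_force'], manip.sign_off())"
```

```text
the job is handed in; nothing more can be done
[-0.43538522  0.16035511  0.35133453] None
```

The job is done and handed in at about 36 s of robot time. All three cells are stripped, and the empty rings are still seated on the lifter. One cell was already empty, so there were two bases to move.

- **Seating:** I set the three cells on seats 2, 1 and 0. Before the knob was turned, all three rims read about 62 mm, as they should on the deck.
- **Knob:** I turned it to the red mark, where the bar angle gave about 1.40 rad. The bases rose to 73.5 mm, as expected. It is now back at green, within about 0.01 rad.
- **Bases:** They lie in pockets 1 and 2, and each went in at the first lowering. By the wrist camera both tops are at 21.0 mm and tilted no more than 0.1°, so they are fully home.
- **Rings:** At the last check all three were level. The ring on seat 2 sits about 3 mm off centre but inside its lip.

**Checks that disagreed or were not made:**
- The top and side cameras put the base tops 1–3 mm higher than the wrist camera did. I took that as those cameras' coarser resolution.
- The measured tool position drifted a few millimetres during moves, so I corrected it each time before gripping or placing.
- I never went near the dropper bottle, reference tile or timer, and felt no contact with them. I did not measure their positions again at the end.

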